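# Clamp the glued remote case to the set force

## Robot

A 6-joint arm with a two-finger parallel gripper is mounted at the origin on the work surface. World frame = base frame: x ahead of the robot, y to its left, z up, the work surface at z = 0. Lengths are in m, angles in rad, forces in N, time in s.
With the tool pointing down it reaches from about 0.35 to 0.775 m from the base axis. Payload 7.3 kg.
Tool frame: the origin (TCP) lies midway between the tips of the shut fingers; the grasp point (between the pads) lies 19 mm behind it; z points along the fingers, y is the direction in which the jaws open and shut (so a half turn about z gives the same grasp; the last joint's range is limited). The gripper opens to 92 mm and grips with 3 to 60 N. Pads are 19 mm wide; open, the fingers measure 130 mm over their backs; the gripper's body (75 mm by 190 mm) begins 47 mm behind the grasp point.
Start: joints at [1.195, 0.342, 1.524, -0, 1.275, -0.146], TCP at [0.12, 0.511, 0.227] pointing down, gripper open.
Joint ranges: [-2.53, 2.53], [-0.77, 2.02], [0.04, 2.7], [-1, 4.14], [0.28, 2.66], [-3.11, 3.11]. Speed limits (rad/s): [2.57, 2.57, 3.14, 3.14, 3.14, 3.14].

## Interface

Orientations are given as [roll, pitch, yaw] about the fixed x, y, z axes, in that order (R = Rz(yaw) Ry(pitch) Rx(roll)).
In Python, from cell import status, eyes, job gives the robot as it stands.
- The arm moves only by the tool jog_arm, never from a script. Its argument "series" is a list of rows, each a list of 3 entries, a list of its own where there are three numbers: the gripper command: -1 is shut, 1 is fully open, values between are in proportion, then the shift along the tool's x, y, z in m, then the turn, a rotation vector about the tool's x, y, z in rad. In form: [[grip, [x, y, z], [ax, ay, az]], ...]. A call has 1 to 12 rows; each row is the pose to reach, as a shift and turn from the pose commanded when the call began, along the tool's axes at that moment; what a row does not reach only later rows make up. A row lasts 1/12 s, in which the tool goes at most 41.7 mm and 7.16 degrees, less where a joint would pass 70% of its speed; a pose out of reach is approached as far as the arm can. A call with a gripper value outside its range is refused whole. The fingers move at their own pace and stop on an object; "squeeze" is the grip in N (left out, the last holds). Time passes only in rows, so rows that repeat a pose let the fingers close. It gives the time, the measured TCP pose, the force and the opening at its end, in the units of the state.
- status.observe(): the state, without advancing time (a new reading comes with each control period).
- eyes.read_camera(name): name is "side" or "top"; returns a dict with "img" (400x640x3 uint8, red, green, blue), "range_z" (400x640 float32, m along the optical axis (not along the pixel's ray), 0 where there is no reading), "camera_matrix" (3x3 intrinsics, pixels), "k1" (the pictures are not rectified: a ray, as slopes to the right and down, at radius r is drawn at 1 + k1 r^2 times it, then the intrinsics apply), "T" (4x4, takes a point from camera to world coordinates). Camera axes: x right, y down, z forward; pixel columns grow to the right and rows downward; lengths in m; the calibration is good to about 2 mm. A picture is of the moment at which its call begins.
- job.hand_in(): hands the job in, once; it reports no verdict.
The state is a dict: "time": time; "qpos": joint angles; "qvel": joint speeds; "joint_efforts": joint torques, N m; "tool_pos": TCP position; "tool_rot": TCP orientation; "contact_force": force on the tool from outside, world axes, zero at the start; "torque": the same for the moment, N m; "opening": finger opening in m.
Only numpy, scipy, OpenCV 4.12 (cv2) and the standard library are available. Lean on these libraries where they do the work, as an engineer would, in place of code of your own. Each camera call takes 0.05 s, during which the arm holds its last target.

## Task

The black remote case has just been glued and must be pressed shut: lay it flat on the ledge and slide it, nose (the end with the red button) first, into the mouth of the grey hold-down clamp until its nose rests against the clamp's back, without ramming it. Then turn the clamp's black knob clockwise, slowly, until the orange tab on the clamp's side has popped out, and stop there: do not overtighten, the case would crack. Leave the clamped case lying fully home, let go of everything, and do not disturb the radio, ashtray, bowl or bottle opener.

Things in the scene. Friction and masses are not known exactly. Their poses are not given: they have to be found in the camera images.
- clamp: Grey hold-down clamp bolted to the ledge, which is its lower jaw. Origin on the ledge straight below the screw axis; x points into the clamp (mouth to back), y to its left, z up. Back: a column 56 mm wide, 105 mm high, 40 mm deep, front face at x = +28 mm. An arm 44 mm wide runs from it to x = -22 mm, 65 to 105 mm high. A foot flange 6 mm thick reaches y = +-65 mm at x = 30 to 75 mm
- clamp_stop (a point): Point in the middle of the front face of the clamp's column, 12 mm above the ledge: where the nose of the case must rest. x points into the column. More than 32 N between clamp and case cracks the case: this counts for pushing it against the back and for the pad together
- clamp_mouth (a point): Middle of the clamp's mouth, on the ledge at the clamp's x = -52 mm; axes as the clamp. Two side guides 14 mm high, 51 mm apart inside (2.5 mm clear each side of the case), run from 22 mm behind this point (x = -30 mm) to the column; flared entries widen to about 70 mm at this point
- clamp_pad (a point): Point on the fixed arm's underside, on the screw axis, 65 mm above the ledge. Below it hangs the round rubber pad, 30 mm across, 27 to 33 mm above the ledge at the start (differs each time, not measured). It presses through a preloaded spring: it is rigid up to 16 N (set force), then gives way 2.8 mm while the tab comes out and the force grows to 22 N; there it bottoms and the force rises steeply
- knob_grip (a point): Point on the screw axis in the black round knurled knob, 135 mm above the ledge. Knob 44 mm across, 117 to 153 mm high; the arm's top below it is at 105 mm. Turns clockwise from above to tighten; does not rise or sink; stays where left; grip it at any yaw. A full turn lowers the pad 14 mm; 2.3 to 5.3 rad are needed in all, so re-grip. Friction 0.12 N m, 0.04 more at the set force
- tab (a joint): How far (m) the orange tab (20 mm long, 18 mm high) has come out of the slot in the left (+y) side of the clamp's column, 80 to 90 mm above the ledge (it sinks with the screw): 0 until the set force is reached, then it pops out within 1.3 rad of knob turn: over 0.012 counts as out, 0.021 is its end. At 0 its end is about 1 mm proud of the column
- remote: Black plastic remote case, a closed box 190 mm long (its x), 46 mm wide (y), 24 mm high, 0.1 to 0.25 kg, lying on the ledge with grey buttons up. Origin at the centre of its underside; x points to the nose
- remote_center (a point): Centre of the remote case, 12 mm above its underside, axes as the case. Once the nose is home under the clamp, the part from 45 mm ahead of this point to the nose is under the clamp's arm, so grip it behind this point to leave room for the gripper
- remote_nose (a point): Middle of the remote case's nose face (the end near its red button, which goes into the clamp), 95 mm ahead of the centre, 12 mm above its underside
- ashtray: Empty round green glass ashtray, 112 mm in diameter, 30 mm high, loose; origin at the centre of its underside. Bystander
- bowl: Round carved wooden bowl, 124 mm in diameter, 50 mm high, loose; origin at the centre of its underside. Bystander
- radio: Plastic radio, 70 mm deep (x), 200 mm wide (y), 126 mm high, loose; origin at the centre of its underside. Bystander
- opener: Flat steel bottle opener, 125 mm long (its x), 34 mm wide, 5 mm thick, loose; origin on its underside, near its middle. Bystander
Not all that is in view belongs to the job. Of the things that look like the remote, take the one that is farthest from the robot's base at the start.

How it is judged:
On the way, in this order (a step that is already met when the one before it is completed fails the run):
1. the remote case lies flat with its nose home against the clamp's back (distance between remote_nose and clamp_stop below 0.007 m and x of remote_nose in the frame of clamp above 0.0235 m and angle between remote's own z axis and vertical below 0.06 rad), for 0.2 s.
2. the clamp is tightened until the orange tab has popped out, with the case still home (value of joint tab above 0.012 m and distance between remote_nose and clamp_stop below 0.007 m), for 0.2 s.
At the end, for the whole second after the job is handed in: The remote case lies flat and still (tilt under 0.06 rad) in the clamp with its nose home against the back (within 4.5 mm of it along the clamp, 7 mm in all), the orange tab is out by more than 12 mm, and the clamp presses on the case with more than 12 N (all of step 2 and contact force between clamp and remote above 12 N and x of remote_nose in the frame of clamp above 0.0235 m and angle between remote's own z axis and vertical below 0.06 rad and linear speed of remote below 0.01 m/s); the robot touches nothing.
It fails at once if the clamp loads the remote case with more than 32 N (overtightened, or rammed against the back) (contact force between clamp and remote above 32 N).
It fails at once if the ashtray, bowl, radio or bottle opener is moved by more than 20 mm (distance of any of ashtray, bowl, radio, opener from where it was at the start of the episode above 0.02 m).
It also fails if it takes over 72 s, if anything falls off the work surface, if the arm or the gripper's body presses on something with over 40 N, if the wrist force passes 120 N, or if a joint passes its speed limit or range.

## Working session

There is one attempt and no reset: what is moved stays moved. The work goes in short steps, Python scripts to look and compute and a tool call to move; the robot and the scene stay as the last step left them, time stands still between calls to the robot, and variables do not carry over. Pictures are saved under pics/ and viewed, and the job is handed in when it is done.

Besides the shell and the picture viewer there is one more tool, called by a JSON object that holds its "name" and its "arguments", one argument or row to a line. jog_arm: Moves the arm, as the interface text tells. Its arguments: {"type":"object","properties":{"series":{"type":"array","items":{"type":"array"}},"squeeze":{"type":"number"}},"required":["series"]}

```bash
ls; mkdir -p pics
python3 - <<'E'
from cell import status, eyes, job
import cv2, numpy as np
print(status.observe())
for n in("side","top"):
    c=eyes.read_camera(n); cv2.imwrite(f"pics/{n}0.png",c["img"][:,:,::-1]); np.savez(f"{n}0.npz",**c)
    print(n,c["camera_matrix"],c["k1"],c["T"])
E
```

```text
pics
{'time': 0.0, 'qpos': array([ 1.19501002e+00,  3.42729801e-01,  1.52501824e+00, -9.06392305e-06,
        1.27538587e+00, -1.45983516e-01]), 'qvel': array([ 1.65455712e-03,  2.01838999e-04, -1.73398686e-04,  7.07181407e-04,
       -7.62170089e-05,  2.06933102e-04]), 'joint_efforts': array([ 2.36721098e-04, -4.31238914e+01, -2.44219226e+01,  7.18901306e-02,
        5.56211499e-02, -1.09521932e-04]), 'tool_pos': array([0.11940995, 0.51082454, 0.22604086]), 'tool_rot': array([-3.14006653e+00, -2.15624481e-04,  2.91179235e+00]), 'contact_force': array([0.11274263, 0.08572401, 0.41678264]), 'torque': array([-0.01306938, -0.00101424,  0.0100826 ]), 'opening': 0.0917409950966172}
side [[381.70845362   0.         316.53050585]
 [  0.         381.70845362 198.99527933]
 [  0.           0.           1.        ]] -0.05757852045690037 [[ 7.18093096e-01 -4.86849110e-01  4.97313030e-01 -1.72709535e-02]
 [-6.95946772e-01 -5.02987132e-01  5.12505643e-01 -5.64234030e-01]
 [ 6.29138987e-04 -7.14130163e-01 -7.00012654e-01  8.87718308e-01]
 [ 0.00000000e+00  0.00000000e+00  0.00000000e+00  1.00000000e+00]]
top [[445.62563961   0.         327.24596203]
 [  0.         445.62563961 200.78469024]
 [  0.           0.           1.        ]] 0.03042663793956458 [[ 2.56575420e-02 -9.75556166e-01  2.18247241e-01  3.05503967e-01]
 [-9.99670492e-01 -2.52073561e-02  4.84723653e-03 -1.90978410e-02]
 [ 7.72684446e-04 -2.18299695e-01 -9.75881471e-01  1.18460387e+00]
 [ 0.00000000e+00  0.00000000e+00  0.00000000e+00  1.00000000e+00]]
```

View pics/side0.png

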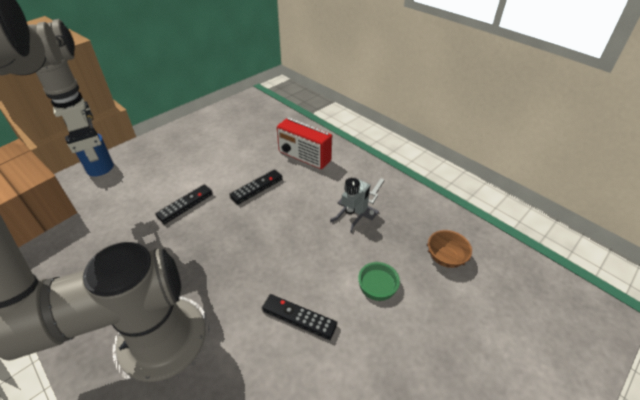

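View pics/top0.png

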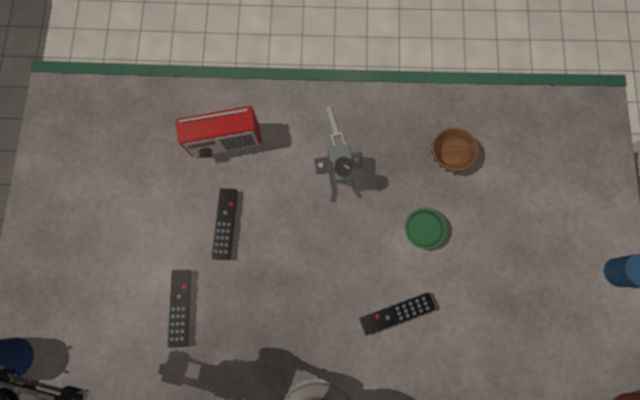

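```bash
cat > h.py <<'E'
import numpy as np, cv2
def ray(c,uv):
    K=c["camera_matrix"];d=np.array([float(c["k1"]),0,0,0])
    p=cv2.undistortPoints(np.array(uv,float).reshape(-1,1,2),K,d).reshape(-1,2)
    T=c["T"];D=np.c_[p,np.ones(len(p))]@T[:3,:3].T
    return T[:3,3],D
def plane(c,uv,z):
    o,D=ray(c,uv); return o+D*((z-o[2])/D[:,2])[:,None]
def depth(c,uv):
    o,D=ray(c,uv); uv=np.array(uv).reshape(-1,2)
    return np.array([o+d*c["range_z"][int(v),int(u)] for d,(u,v) in zip(D,uv)])
def cloud(c):
    H,W=c["range_z"].shape
    u,v=np.meshgrid(np.arange(W),np.arange(H))
    o,D=ray(c,np.c_[u.ravel(),v.ravel()])
    P=(o+D*c["range_z"].ravel()[:,None]).reshape(H,W,3); P[c["range_z"]==0]=np.nan
    return P
def proj(c,P):
    T=np.linalg.inv(c["T"]); 
    return cv2.projectPoints(np.array(P,float).reshape(-1,1,3),cv2.Rodrigues(T[:3,:3])[0],T[:3,3],c["camera_matrix"],np.array([float(c["k1"]),0,0,0]))[0].reshape(-1,2)
def tri(a,ua,b,ub):
    o1,d1=ray(a,[ua]);o2,d2=ray(b,[ub]);d1=d1[0];d2=d2[0]
    s=np.linalg.lstsq(np.c_[d1,-d2],o2-o1,rcond=None)[0]
    p,q=o1+s[0]*d1,o2+s[1]*d2
    return (p+q)/2,np.linalg.norm(p-q)
E
python3 - <<'E'
from h import *
t=dict(np.load("top0.npz"));s=dict(np.load("side0.npz"))
def rects(c,name):
    im=c["img"].astype(int); m=((im.max(2)<75)).astype(np.uint8)
    P=cloud(c)
    m[~((P[:,:,2]>0.005)&(P[:,:,2]<0.045))]=0
    m=cv2.morphologyEx(m,cv2.MORPH_CLOSE,np.ones((5,5)))
    for k in cv2.findContours(m,0,2)[0]:
        if cv2.contourArea(k)>300:
            r=cv2.minAreaRect(k); b=cv2.boxPoints(r); W=plane(c,b,0.024)
            Z=P[:,:,2][m>0]
            e=[np.linalg.norm(W[i]-W[i-1]) for i in range(4)]
            print(name,np.round(r[0]),"c",W.mean(0).round(4),"dist",np.linalg.norm(W.mean(0)[:2]).round(3),"edges",np.round(e,3))
rects(t,"top");rects(s,"side")
# red dots
for n,c in(("top",t),("side",s)):
    im=c["img"].astype(int); m=((im[:,:,0]>im[:,:,1]+70)&(im[:,:,0]>im[:,:,2]+70)).astype(np.uint8)
    N,l,st,ce=cv2.connectedComponentsWithStats(m)
    for i in range(1,N): 
        if st[i,4]>4: print(n,"red",st[i,4],ce[i].round(1),plane(c,[ce[i]],.024).round(4))
for n,c,x,y,w,h in(("top",t,290,90,120,120),("side",s,310,150,100,100),("top",t,200,175,80,100),("side",s,210,150,100,80)):
    cr=c["img"][y:y+h,x:x+w,::-1]; f=5
    cv2.imwrite(f"pics/crop_{n}_{x}.png",cv2.resize(cr,None,fx=f,fy=f,interpolation=cv2.INTER_CUBIC))
E
```

```text
top [ 22. 354.] c [0.1636 0.7206 0.024 ] dist 0.739 edges [0.096 0.047 0.096 0.046]
top [397. 314.] c [ 0.2787 -0.1972  0.024 ] dist 0.341 edges [0.046 0.19  0.047 0.188]
top [181. 309.] c [0.2792 0.3491 0.024 ] dist 0.447 edges [0.052 0.185 0.054 0.185]
top [227. 224.] c [0.4976 0.2486 0.024 ] dist 0.556 edges [0.059 0.189 0.062 0.189]
side [299. 317.] c [ 0.2752 -0.1977  0.024 ] dist 0.339 edges [0.189 0.056 0.197 0.052]
side [184. 204.] c [0.2778 0.3464 0.024 ] dist 0.444 edges [0.062 0.196 0.068 0.188]
side [256. 187.] c [0.4953 0.2505 0.024 ] dist 0.555 edges [0.063 0.201 0.07  0.193]
top red 1487 [215.5 126. ] [[0.7689 0.301  0.024 ]]
top red 10 [220.5 111.5] [[0.8121 0.2904 0.024 ]]
top red 8 [230.  203.5] [[0.551  0.2451 0.024 ]]
top red 5 [183.6 286.2] [[0.3327 0.3468 0.024 ]]
top red 9 [376.7 316.1] [[ 0.2709 -0.1453  0.024 ]]
side red 780 [309.6 137.1] [[0.8158 0.3331 0.024 ]]
side red 7 [270.3 178. ] [[0.554  0.2522 0.024 ]]
side red 6 [199.2 193.8] [[0.3354 0.3545 0.024 ]]
side red 15 [282.1 301.5] [[ 0.2738 -0.1388  0.024 ]]
```

Three candidates in the top view: (227,224) at 0.556 m from the base, (181,309) at 0.447 m and (397,314) at 0.341 m. The one at (227,224) is farthest, so it is the one meant. I'll confirm that in the crops.

View pics/crop_top_200.png

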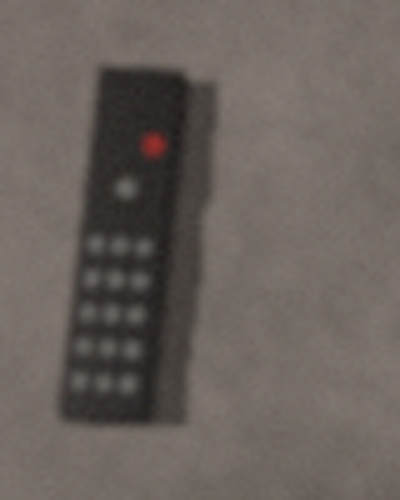

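View pics/crop_top_290.png

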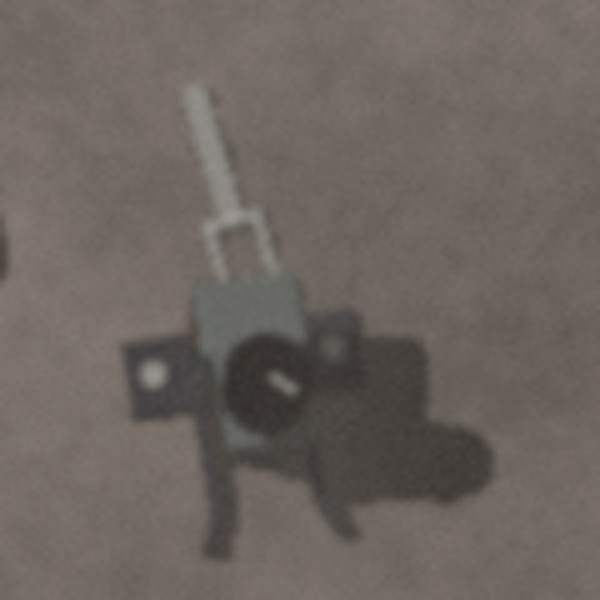

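View pics/crop_side_310.png

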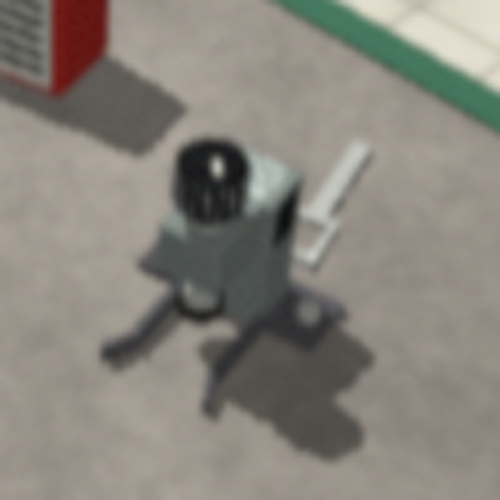

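The crop shows the right case: red button at the top end, top px (230,203), so the nose points to about +x. The clamp's knob is at top px (343,167). Its mouth opens towards the robot, and the opener lies behind the column. Next I'll measure the clamp.

```bash
cat > clamp.py <<'E'
from h import *
def run(t,s):
    for n,c in(("top",t),("side",s)):
        P=cloud(c); R=(P[:,:,0]>.48)&(P[:,:,0]<.80)&(np.abs(P[:,:,1]+.03)<.12)
        Z=P[:,:,2]
        for lo,hi,nm in((.146,.162,"knobtop"),(.098,.112,"armtop"),(.004,.010,"flange"),(.011,.019,"guides")):
            m=R&(Z>lo)&(Z<hi)
            Q=P[m]
            if len(Q)<8: print(n,nm,len(Q));continue
            r=cv2.minAreaRect(Q[:,:2].astype(np.float32))
            print(n,nm,len(Q),"mean",Q.mean(0).round(4),"rect",np.round(r[0],4),np.round(r[1],4),round(r[2],1))
            if nm=="knobtop":
                v,u=np.where(m); print("   px",u.mean(),v.mean(),cv2.minEnclosingCircle(Q[:,:2].astype(np.float32)))
        m=(R&(Z<.6)).astype(np.uint8)
        T=(R&(Z>.11)).astype(np.uint8)
    
if __name__=="__main__":
    run(dict(np.load("top0.npz")),dict(np.load("side0.npz")))
E
python3 clamp.py
python3 - <<'E'
from h import *
t=dict(np.load("top0.npz"));s=dict(np.load("side0.npz"))
# whole depth map quality
for n,c in(("top",t),("side",s)):
    P=cloud(c); R=(P[:,:,0]>.3)&(P[:,:,0]<.80)&(np.abs(P[:,:,1]-.1)<.3)
    z=P[:,:,2][R]; print(n,np.nanmedian(z),np.nanstd(z[np.abs(z)<.02]),(c["range_z"]==0).mean())
    v,u=np.mgrid[95:215,290:410] if n=="top" else np.mgrid[150:250,310:410]
    z=P[:,:,2][v,u]; z=np.nan_to_num(np.clip(z,0,.16))
    cv2.imwrite(f"pics/h_{n}.png",cv2.resize(cv2.applyColorMap((z/.16*255).astype(np.uint8),cv2.COLORMAP_JET),None,fx=4,fy=4,interpolation=0))
E
```

```text
top knobtop 254 mean [ 0.6268 -0.0505  0.1532] rect [ 0.6277 -0.0505] [0.042  0.0442] 36.1
   px 343.3346456692913 164.5511811023622 ((0.6276151537895203, -0.050203077495098114), 0.022527365013957024)
top armtop 389 mean [ 0.6627 -0.0425  0.1053] rect [ 0.6506 -0.0461] [0.091 0.057] 10.0
top flange 1127 mean [ 0.6553 -0.0327  0.0057] rect [ 0.6401 -0.0292] [0.3195 0.2379] 0.1
top guides 134 mean [ 0.6297 -0.0468  0.0146] rect [ 0.6318 -0.0416] [0.1182 0.1128] 3.2
side knobtop 138 mean [ 0.6236 -0.0503  0.1532] rect [ 0.6244 -0.05  ] [0.0391 0.0423] 54.0
   px 352.05797101449275 183.03623188405797 ((0.6261537075042725, -0.049544140696525574), 0.022617505863308907)
side armtop 210 mean [ 0.6466 -0.0542  0.1059] rect [ 0.6508 -0.0476] [0.0948 0.0446] 4.1
side flange 1850 mean [ 0.6163 -0.0403  0.0054] rect [ 0.6399 -0.03  ] [0.3189 0.2396] 0.0
side guides 148 mean [ 0.6368 -0.0544  0.0152] rect [ 0.6333 -0.055 ] [0.1233 0.1292] 23.0
top 0.0013000366501685345 0.002803551732402997 0.00382421875
side 0.0036553171949912366 0.002672738356562395 0.00385546875
```

Run:
```python
import cv2,numpy as np
a=cv2.imread("pics/h_top.png");b=cv2.imread("pics/h_side.png");b=cv2.copyMakeBorder(b,0,80,0,80,0)
cv2.imwrite("pics/h.png",cv2.resize(np.hstack([a,b]),(800,400)))
```

```text
(no output)
```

View pics/h.png

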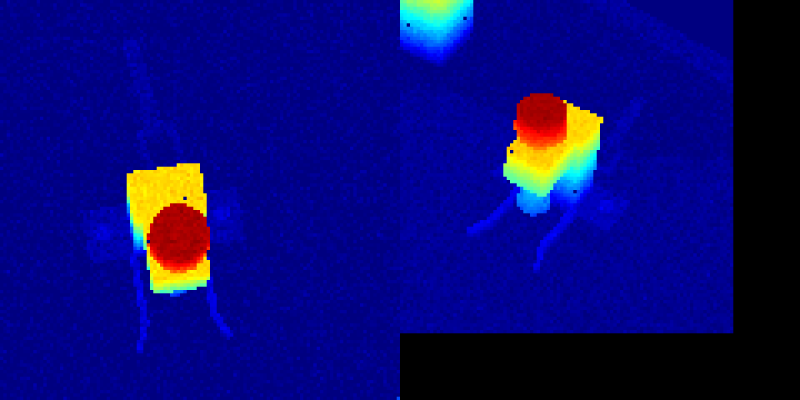

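Run:
```python
from h import *
t=dict(np.load("top0.npz"));s=dict(np.load("side0.npz"))
def line(Q):
    vx,vy,x,y=cv2.fitLine(Q[:,:2].astype(np.float32),cv2.DIST_HUBER,0,.001,.001).ravel()
    a=np.degrees(np.arctan2(vy,vx)); return ((a+90)%180-90).round(2),(round(float(x),4),round(float(y),4))
for n,c in(("top",t),("side",s)):
    P=cloud(c);o=np.array([.627,-.050]);a=np.radians(10);ex=np.array([np.cos(a),np.sin(a)]);ey=np.array([-ex[1],ex[0]])
    L=(P[:,:,:2]-o); lx=L@ex; ly=L@ey; Z=P[:,:,2]
    top=(Z>.099)&(Z<.112)&(abs(lx)<.1)&(abs(ly)<.06)
    # edges of column top, per bin of lx
    E=[[],[]];B=[]
    for lo in np.arange(.03,.064,.003):
        m=top&(lx>lo)&(lx<lo+.003)
        if m.sum()<4: continue
        i=np.where(m.ravel())[0]; q=P.reshape(-1,3)[i]; l=ly.ravel()[i]
        E[0].append(q[l.argmin()]);E[1].append(q[l.argmax()])
    for e in E: 
        if len(e)>3: print(n,"side edge",line(np.array(e)),len(e))
    for lo in np.arange(-.024,.024,.003):
        m=top&(ly>lo)&(ly<lo+.003)
        if m.sum()<3: continue
        i=np.where(m.ravel())[0]; B.append(P.reshape(-1,3)[i][lx.ravel()[i].argmax()])
    print(n,"back edge",line(np.array(B)),"lx",((np.array(B)[:,:2]-o)@ex).round(4))
    # guides
    for sg in(1,-1):
        for (l0,l1,nm) in((-.03,.0,"straight"),(-.052,-.032,"flare")):
            m=(Z>.011)&(Z<.02)&(lx>l0)&(lx<l1)&(ly*sg>.015)&(ly*sg<.055)
            if m.sum()>5:
                Q=P[m];print(n,"guide",sg,nm,m.sum(),line(Q),"local",((Q[:,:2]-o)@ex).mean().round(4),((Q[:,:2]-o)@ey).mean().round(4))
    m=(Z>.004)&(Z<.0085)&(lx>.03)&(lx<.075)&(abs(ly)>.035)&(abs(ly)<.065)
    for sg in(1,-1):
        Q=P[m&(ly*sg>0)]
        if len(Q)>3: print(n,"flange",sg,len(Q),Q.mean(0).round(4),((Q[:,:2]-o)@ex).mean().round(4),((Q[:,:2]-o)@ey).mean().round(4))
    # remote
    rm=(Z>.019)&(Z<.03)&(np.hypot(P[:,:,0]-.4965,P[:,:,1]-.25)<.11)
    r=cv2.minAreaRect(P[rm][:,:2].astype(np.float32)); print(n,"remote",rm.sum(),r,"z",np.median(Z[rm]), line(P[rm]))
    for nm,b in(("table",(Z<.004)&(lx<-.06)&(lx>-.2)&(abs(ly)<.1)),):print(n,nm,np.median(Z[b]))
```

```text
top side edge (np.float32(10.3), (0.678, -0.0685)) 12
top side edge (np.float32(11.57), (0.6669, -0.0154)) 12
top back edge (np.float32(-79.68), (0.6937, -0.0423)) lx [0.0665 0.0672 0.0678 0.0694 0.0661 0.0671 0.0663 0.0664 0.0681 0.0682
 0.0664 0.0662 0.0667 0.066  0.0689 0.0691]
top guide 1 straight 19 (np.float32(10.62), (0.609, -0.0259)) local -0.0144 0.0274
top guide 1 flare 14 (np.float32(-15.42), (0.5798, -0.0255)) local -0.0414 0.0317
top guide -1 straight 23 (np.float32(10.94), (0.6152, -0.0822)) local -0.0157 -0.0295
top guide -1 flare 16 (np.float32(31.43), (0.5936, -0.0911)) local -0.0406 -0.0348
top flange 1 90 [0.6706 0.0079 0.0067] 0.053 0.0494
top flange -1 96 [ 0.6884 -0.0921  0.0064] 0.0531 -0.0521
top remote 1247 ((0.49954092502593994, 0.2568911612033844), (0.04849555343389511, 0.1899833381175995), 87.25659942626953) z 0.024716939450562414 (np.float32(-2.79), (0.462, 0.2578))
top table 0.0005914422584178958
side side edge (np.float32(10.63), (0.6783, -0.0661)) 11
side side edge (np.float32(42.91), (0.6741, -0.0426)) 11
side back edge (np.float32(-8.38), (0.6768, -0.0413)) lx [ 0.0693  0.0613  0.0694  0.0661  0.0665  0.0669  0.0632  0.0637  0.0614
  0.0669  0.0662  0.0629 -0.0061  0.0681 -0.0078 -0.0042]
side guide 1 straight 17 (np.float32(11.27), (0.6077, -0.0218)) local -0.0154 0.0319
side guide 1 flare 15 (np.float32(-20.77), (0.5773, -0.0206)) local -0.0426 0.0372
side guide -1 straight 18 (np.float32(10.71), (0.6192, -0.077)) local -0.0151 -0.0249
side guide -1 flare 10 (np.float32(31.73), (0.5902, -0.0883)) local -0.0429 -0.0314
side flange 1 7 [0.6486 0.0115 0.0061] 0.0319 0.0568
side flange -1 41 [ 0.6843 -0.0916  0.0064] 0.0492 -0.051
side remote 561 ((0.49699994921684265, 0.2607147991657257), (0.0490463450551033, 0.18819305300712585), 87.56334686279297) z 0.025471477686052846 (np.float32(-2.41), (0.4879, 0.2574))
side table 0.002587016630554828
```

```bash
cat > mv.py <<'E'
import sys,numpy as np
from scipy.spatial.transform import Rotation as R
from cell import status
def go(x,y,z,yaw):
    o=status.observe(); A=R.from_euler("xyz",o["tool_rot"]); B=R.from_euler("xyz",[np.pi,0,yaw])
    print("now",o["tool_pos"].round(4),o["tool_rot"].round(3),"t",round(o["time"],2),"F",o["contact_force"].round(2),"q6",o["qpos"][5].round(3),"op",round(o["opening"],4))
    print("shift",A.inv().apply(np.array([x,y,z])-o["tool_pos"]).round(4),"rotv",(A.inv()*B).as_rotvec().round(4))
if __name__=="__main__": go(*map(float,sys.argv[1:5]))
E
python3 mv.py .463 .2596 .10 3.096
python3 - <<'E'
from h import *
t=dict(np.load("top0.npz")); P=cloud(t);im=t["img"].astype(int)
g=(im[:,:,1]>im[:,:,0]+25)&(im[:,:,1]>im[:,:,2]+15)&(P[:,:,0]<.7)
Q=P[g];print("ashtray",cv2.minEnclosingCircle(Q[:,:2].astype(np.float32)))
b=(P[:,:,2]>.03)&(P[:,:,2]<.06)&(P[:,:,1]<-.2)&(P[:,:,0]>.55)
print("bowl",cv2.minEnclosingCircle(P[b][:,:2].astype(np.float32)))
E
```

```text
now [0.1194 0.5109 0.2261] [-3.14  -0.     2.912] t 0.1 F [-0.37 -0.31  0.42] q6 -0.146 op 0.0916
shift [-0.3918 -0.1662  0.1263] rotv [-0.0013 -0.0003 -0.1842]
ashtray ((0.49788540601730347, -0.2720305919647217), 0.05406118184328079)
bowl ((0.6561213731765747, -0.31807273626327515), 0.12554076313972473)
```

{"name": "jog_arm", "arguments": {
  "series": [
    [1, [-0.392, -0.166, 0.126], [0, 0, -0.184]],
    [1, [-0.392, -0.166, 0.126], [0, 0, -0.184]],
    [1, [-0.392, -0.166, 0.126], [0, 0, -0.184]],
    [1, [-0.392, -0.166, 0.126], [0, 0, -0.184]],
    [1, [-0.392, -0.166, 0.126], [0, 0, -0.184]],
    [1, [-0.392, -0.166, 0.126], [0, 0, -0.184]],
    [1, [-0.392, -0.166, 0.126], [0, 0, -0.184]],
    [1, [-0.392, -0.166, 0.126], [0, 0, -0.184]],
    [1, [-0.392, -0.166, 0.126], [0, 0, -0.184]],
    [1, [-0.392, -0.166, 0.126], [0, 0, -0.184]],
    [1, [-0.392, -0.166, 0.126], [0, 0, -0.184]],
    [1, [-0.392, -0.166, 0.126], [0, 0, -0.184]]
  ],
  "squeeze": 20
}}

```text
time: 1.1
tool_pos: [0.4668, 0.2566, 0.0986]
tool_rot: [-3.14, -0.001, 3.091]
contact_force: [0.3, 0.7, 0.3]
opening: 0.0922
```

```bash
cat > look.py <<'E'
import sys
from h import *
from cell import eyes,status
tag=sys.argv[1]
for n in sys.argv[2:]:
    n,x,y,w,hh=n.split(","); x,y,w,hh=map(int,(x,y,w,hh))
    c=eyes.read_camera(n); np.savez(f"{n}_{tag}.npz",**c)
    f=min(780/w,580/hh)
    cv2.imwrite(f"pics/{tag}_{n}.png",cv2.resize(c["img"][y:y+hh,x:x+w,::-1],None,fx=f,fy=f,interpolation=cv2.INTER_CUBIC)); print(n,"scale",f)
E
python3 mv.py .463 .2596 .05 3.096; python3 look.py a top,140,160,180,130 side,190,110,140,110
```

```text
now [0.4668 0.2566 0.0986] [-3.140e+00 -1.000e-03  3.091e+00] t 1.1 F [0.33 0.71 0.32] q6 -1.16 op 0.0922
shift [0.0039 0.0029 0.0486] rotv [-0.0016 -0.0006 -0.005 ]
top scale 4.333333333333333
side scale 5.2727272727272725
```

View pics/a_top.png

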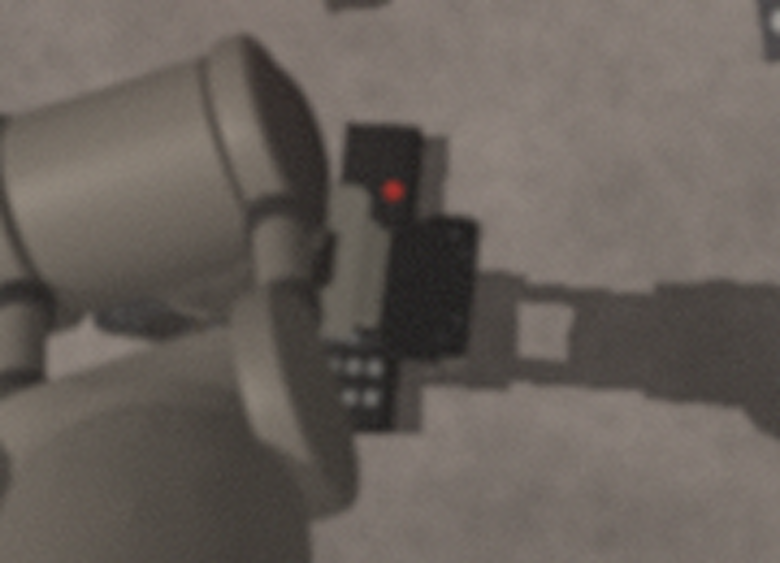

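View pics/a_side.png

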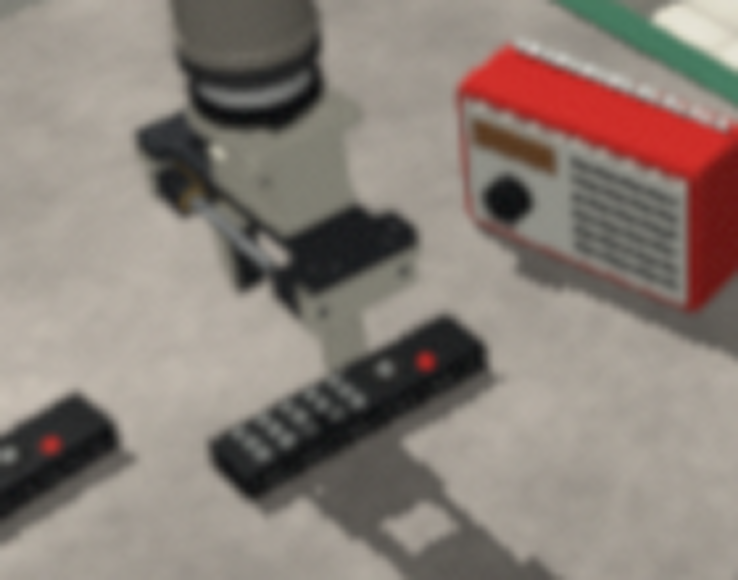

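```bash
python3 mv.py .463 .2596 .006 3.096
```

```text
now [0.4635 0.2594 0.0999] [-3.141e+00 -2.000e-03  3.093e+00] t 1.2 F [-0.02 -0.47 -0.79] q6 -1.157 op 0.0916
shift [0.0003 0.0003 0.0939] rotv [-0.0005 -0.002  -0.0029]
```

{"name": "jog_arm", "arguments": {
  "series": [
    [1, [0, 0, 0.03], [0, 0, 0]],
    [1, [0, 0, 0.06], [0, 0, 0]],
    [1, [0, 0, 0.08], [0, 0, 0]],
    [1, [0, 0, 0.094], [0, 0, 0]],
    [1, [0, 0, 0.094], [0, 0, 0]],
    [0, [0, 0, 0.094], [0, 0, 0]],
    [-1, [0, 0, 0.094], [0, 0, 0]],
    [-1, [0, 0, 0.094], [0, 0, 0]],
    [-1, [0, 0, 0.094], [0, 0, 0]],
    [-1, [0, 0, 0.094], [0, 0, 0]],
    [-1, [0, 0, 0.094], [0, 0, 0]],
    [-1, [0, 0, 0.094], [0, 0, 0]]
  ],
  "squeeze": 20
}}

```text
time: 2.2
tool_pos: [0.4636, 0.2603, 0.007]
tool_rot: [3.141, 0.001, 3.096]
contact_force: [0.2, 0.6, -0.5]
opening: 0.0501
```

```bash
python3 mv.py .463 .2596 .016 3.096
```

```text
now [0.4636 0.2603 0.007 ] [3.141e+00 1.000e-03 3.096e+00] t 2.2 F [ 0.19  0.65 -0.5 ] q6 -1.158 op 0.0501
shift [ 0.0006 -0.0008 -0.009 ] rotv [ 0.0003  0.0005 -0.0003]
```

{"name": "jog_arm", "arguments": {
  "series": [
    [-1, [0, 0, 0], [0, 0, 0]],
    [-1, [0, 0, 0], [0, 0, 0]],
    [-1, [0, 0, 0], [0, 0, 0]],
    [-1, [0, 0, 0], [0, 0, 0]],
    [-1, [0, 0, 0], [0, 0, 0]],
    [-1, [0, 0, 0], [0, 0, 0]]
  ],
  "squeeze": 25
}}

```text
time: 2.7
tool_pos: [0.4636, 0.2604, 0.007]
tool_rot: [3.141, 0.0, 3.096]
contact_force: [-0.7, 0.7, 4.7]
opening: 0.046
```

```bash
python3 mv.py .463 .2596 .022 3.096
```

```text
now [0.4636 0.2604 0.007 ] [3.141 0.    3.096] t 2.7 F [-0.72  0.66  4.7 ] q6 -1.158 op 0.046
shift [ 0.0006 -0.0008 -0.015 ] rotv [ 0.0003  0.0004 -0.0002]
```

```bash
echo lift;python3 mv.py .4636 .2604 .03 3.096;  echo wp; python3 mv.py .40 .15 .03 3.2; echo st; python3 mv.py .4205 -.0882 .03 3.3246
```

```text
lift
now [0.4636 0.2604 0.007 ] [3.141 0.    3.096] t 2.7 F [-0.72  0.66  4.7 ] q6 -1.158 op 0.046
shift [ 0.    -0.    -0.023] rotv [ 0.0003  0.0004 -0.0002]
wp
now [0.4636 0.2604 0.007 ] [3.141 0.    3.096] t 2.7 F [-0.72  0.66  4.7 ] q6 -1.158 op 0.046
shift [ 0.0585 -0.1132 -0.0231] rotv [ 0.0003  0.0004 -0.1042]
st
now [0.4636 0.2604 0.007 ] [3.141 0.    3.096] t 2.7 F [-0.72  0.66  4.7 ] q6 -1.158 op 0.046
shift [ 0.0271 -0.3502 -0.0231] rotv [ 0.0003  0.0004 -0.2288]
```

{"name": "jog_arm", "arguments": {
  "series": [
    [-1, [0, 0, -0.012], [0, 0, 0]],
    [-1, [0, 0, -0.023], [0, 0, 0]],
    [-1, [0.015, -0.028, -0.023], [0, 0, -0.026]],
    [-1, [0.03, -0.057, -0.023], [0, 0, -0.052]],
    [-1, [0.045, -0.085, -0.023], [0, 0, -0.078]],
    [-1, [0.058, -0.113, -0.023], [0, 0, -0.104]],
    [-1, [0.055, -0.15, -0.023], [0, 0, -0.125]],
    [-1, [0.05, -0.187, -0.023], [0, 0, -0.15]],
    [-1, [0.045, -0.224, -0.023], [0, 0, -0.17]],
    [-1, [0.04, -0.26, -0.023], [0, 0, -0.19]],
    [-1, [0.034, -0.3, -0.023], [0, 0, -0.21]],
    [-1, [0.03, -0.335, -0.023], [0, 0, -0.229]]
  ]
}}

```text
time: 3.7
tool_pos: [0.4184, -0.0754, 0.03]
tool_rot: [-3.141, 0.001, -2.958]
contact_force: [1.2, -0.5, -1.3]
opening: 0.0456
```

{"name": "jog_arm", "arguments": {
  "series": [
    [-1, [0, -0.015, 0], [0, 0, 0]],
    [-1, [0, -0.015, 0], [0, 0, 0]],
    [-1, [0, -0.015, 0], [0, 0, 0]]
  ]
}}

```text
time: 3.95
tool_pos: [0.4207, -0.0882, 0.0297]
tool_rot: [3.141, -0.0, -2.961]
contact_force: [-0.3, 0.3, -1.5]
opening: 0.0457
```

```bash
python3 mv.py .4205 -.0882 .03 3.3246; python3 look.py b top,280,90,150,220 side,220,140,220,180;python3 mv.py .4205 -.0882 .03 3.3246
```

```text
now [ 0.4207 -0.0882  0.0297] [ 3.141 -0.    -2.961] t 3.95 F [-0.34  0.26 -1.54] q6 -2.137 op 0.0457
shift [ 0.0002  0.0001 -0.0003] rotv [ 0.0004 -0.0002 -0.0024]
top scale 2.6363636363636362
side scale 3.2222222222222223
now [ 0.4203 -0.0867  0.0296] [ 3.141e+00 -1.000e-03 -2.958e+00] t 4.05 F [-0.53  1.08 -2.23] q6 -2.137 op 0.0456
shift [ 0.0001 -0.0015 -0.0004] rotv [ 0.0008 -0.0009  0.0006]
```

View pics/b_top.png

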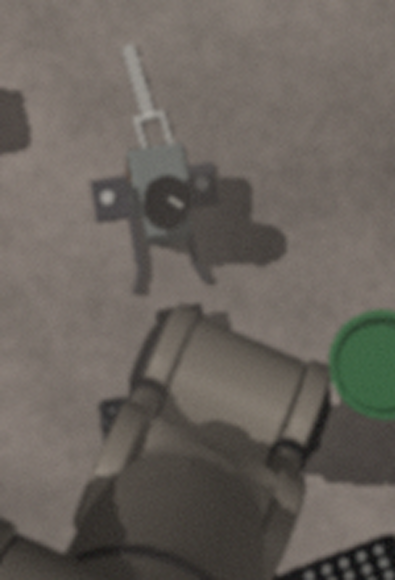

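View pics/b_side.png

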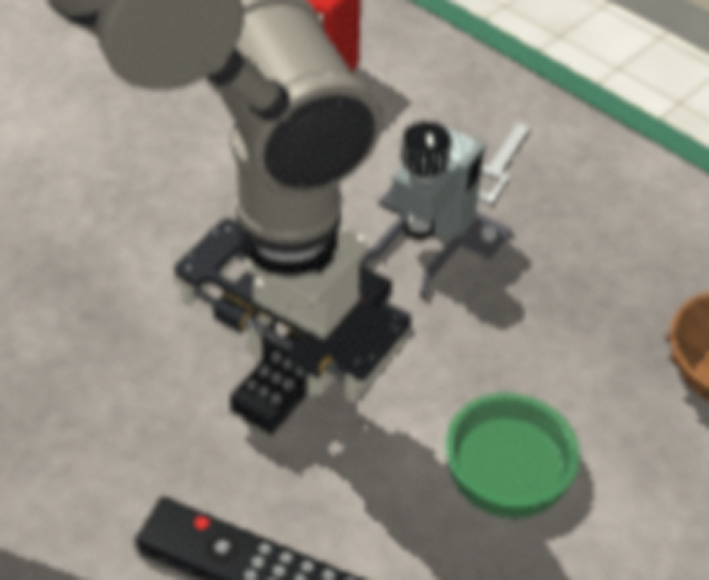

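```bash
python3 mv.py .4204 -.0874 .0075 3.3246;python3 mv.py .4578 -.0805 .0075 3.3246
```

```text
now [ 0.4203 -0.0867  0.0296] [ 3.141e+00 -1.000e-03 -2.958e+00] t 4.05 F [-0.53  1.08 -2.23] q6 -2.137 op 0.0456
shift [-0.     -0.0007  0.0221] rotv [ 0.0008 -0.0009  0.0006]
now [ 0.4203 -0.0867  0.0296] [ 3.141e+00 -1.000e-03 -2.958e+00] t 4.05 F [-0.53  1.08 -2.23] q6 -2.137 op 0.0456
shift [-0.038  -0.0007  0.0221] rotv [ 0.0008 -0.0009  0.0006]
```

{"name": "jog_arm", "arguments": {
  "series": [
    [-1, [0, 0, 0.006], [0, 0, 0]],
    [-1, [0, -0.001, 0.012], [0, 0, 0]],
    [-1, [0, -0.001, 0.017], [0, 0, 0]],
    [-1, [0, -0.001, 0.02], [0, 0, 0]],
    [-1, [0, -0.001, 0.022], [0, 0, 0]],
    [-1, [-0.008, -0.001, 0.022], [0, 0, 0]],
    [-1, [-0.016, -0.001, 0.022], [0, 0, 0]],
    [-1, [-0.024, -0.001, 0.022], [0, 0, 0]],
    [-1, [-0.032, -0.001, 0.022], [0, 0, 0]],
    [-1, [-0.038, -0.001, 0.022], [0, 0, 0]],
    [-1, [-0.038, -0.001, 0.022], [0, 0, 0]],
    [-1, [-0.038, -0.001, 0.022], [0, 0, 0]]
  ]
}}

```text
time: 5.05
tool_pos: [0.4586, -0.0816, 0.0076]
tool_rot: [3.141, -0.0, -2.958]
contact_force: [-1.0, 1.1, -0.7]
opening: 0.046
```

```bash
python3 mv.py .4578 -.0805 .0075 3.3246; python3 look.py c top,280,90,150,150 side,260,140,180,140
```

```text
now [ 0.4586 -0.0816  0.0076] [ 3.141 -0.    -2.958] t 5.05 F [-0.96  1.06 -0.71] q6 -2.096 op 0.046
shift [0.0006 0.0012 0.0001] rotv [ 0.0001 -0.0001  0.0008]
top scale 3.8666666666666667
side scale 4.142857142857143
```

View pics/c_top.png

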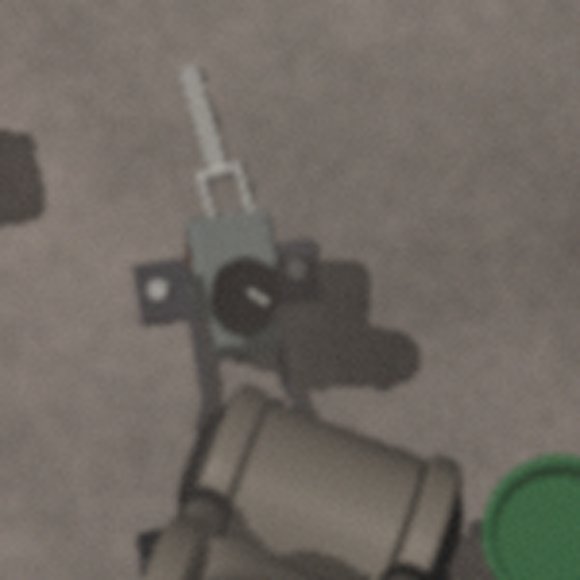

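View pics/c_side.png

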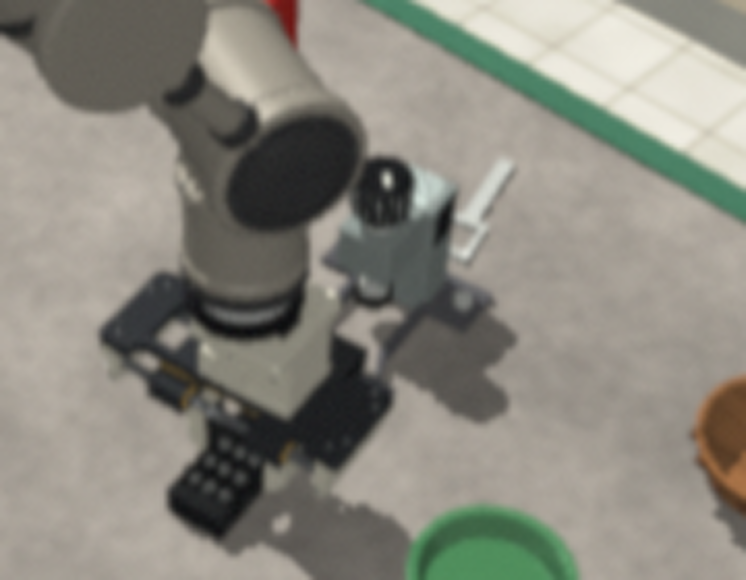

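Run:
```python
from h import *
O=np.array([.6269,-.0492]);a=.183;ex=np.array([np.cos(a),np.sin(a)]);ey=np.array([-ex[1],ex[0]])
for n in("side","top"):
    P=cloud(dict(np.load(f"{n}_c.npz")));L=P[:,:,:2]-O;lx=L@ex;ly=L@ey;Z=P[:,:,2]
    m=(lx<-.035)&(lx>-.4)&(np.abs(ly)<.2)
    for z0 in np.arange(.02,.5,.03):
        k=m&(Z>z0)&(Z<z0+.03)
        if k.sum()>3: print(n,z0.round(2),k.sum(),"lx max",np.percentile(lx[k],[97,99.5]).round(3),"ly",ly[k].min().round(3),ly[k].max().round(3))
```

```text
side 0.02 2071 lx max [-0.07  -0.045] ly -0.2 0.041
side 0.05 44 lx max [-0.14  -0.135] ly -0.087 0.084
side 0.08 445 lx max [-0.146 -0.139] ly -0.094 0.091
side 0.11 902 lx max [-0.139 -0.134] ly -0.095 0.097
side 0.14 166 lx max [-0.149 -0.144] ly -0.051 0.015
side 0.17 403 lx max [-0.138 -0.134] ly -0.051 0.03
side 0.2 251 lx max [-0.156 -0.144] ly -0.04 0.034
side 0.23 263 lx max [-0.167 -0.16 ] ly -0.039 0.024
side 0.26 152 lx max [-0.188 -0.181] ly -0.06 0.039
side 0.29 225 lx max [-0.168 -0.164] ly -0.073 0.06
side 0.32 536 lx max [-0.165 -0.116] ly -0.074 0.046
side 0.35 956 lx max [-0.128 -0.118] ly -0.07 0.05
side 0.38 177 lx max [-0.228 -0.224] ly -0.035 0.006
side 0.41 467 lx max [-0.246 -0.243] ly -0.027 0.053
side 0.44 709 lx max [-0.244 -0.231] ly -0.028 0.073
side 0.47 864 lx max [-0.236 -0.228] ly -0.023 0.088
top 0.02 903 lx max [-0.117 -0.046] ly -0.199 -0.016
top 0.11 70 lx max [-0.135 -0.134] ly -0.099 0.09
top 0.29 4 lx max [-0.115 -0.115] ly 0.012 0.035
top 0.32 179 lx max [-0.111 -0.107] ly -0.074 0.066
top 0.35 2357 lx max [-0.126 -0.115] ly -0.074 0.067
top 0.38 71 lx max [-0.17 -0.17] ly -0.036 0.064
top 0.44 385 lx max [-0.189 -0.187] ly -0.029 0.11
top 0.47 953 lx max [-0.201 -0.196] ly -0.023 0.105
```

{"name": "jog_arm", "arguments": {
  "series": [
    [-1, [-0.004, 0.001, 0], [0, 0, 0]],
    [-1, [-0.008, 0.001, 0], [0, 0, 0]],
    [-1, [-0.012, 0.001, 0], [0, 0, 0]],
    [-1, [-0.016, 0.001, 0], [0, 0, 0]],
    [-1, [-0.02, 0.001, 0], [0, 0, 0]],
    [-1, [-0.022, 0.001, 0], [0, 0, 0]]
  ]
}}

```text
time: 5.65
tool_pos: [0.4807, -0.0768, 0.0077]
tool_rot: [-3.141, 0.001, -2.958]
contact_force: [0.1, 0.0, -1.0]
opening: 0.046
```

```bash
cat > loc.py <<'E'
import numpy as np
from cell import status
O=np.array([.6269,-.0492]);a=.183;ex=np.array([np.cos(a),np.sin(a)]);ey=np.array([-ex[1],ex[0]])
o=status.observe();d=o["tool_pos"][:2]-O;F=o["contact_force"]
print("lx %.4f ly %.4f z %.4f"%(d@ex,d@ey,o["tool_pos"][2]),"rot",o["tool_rot"].round(4),"Fx %.1f Fy %.1f Fz %.1f"%(F[:2]@ex,F[:2]@ey,F[2]),"T",o["torque"].round(2),"op",o["opening"].round(4),"t",round(o["time"],2),"q6",o["qpos"][5].round(3))
E
python3 loc.py
```

```text
Traceback (most recent call last):
  File "loc.py", line 5, in <module>
    print("lx %.4f ly %.4f z %.4f"%(d@ex,d@ey,o["tool_pos"][2]),"rot",o["tool_rot"].round(4),"Fx %.1f Fy %.1f Fz %.1f"%(F[:2]@ex,F[:2]@ey,F[2]),"T",o["torque"].round(2),"op",o["opening"].round(4),"t",round(o["time"],2),"q6",o["qpos"][5].round(3))
                                                                                                                                                                              ^^^^^^^^^^^^^^^^^^
AttributeError: 'float' object has no attribute 'round'
```

```bash
sed -i 's/o\["opening"\].round(4)/round(o["opening"],4)/' loc.py; python3 loc.py
```

```text
lx -0.1488 ly -0.0005 z 0.0077 rot [-3.1414e+00  6.0000e-04 -2.9582e+00] Fx 0.1 Fy 0.0 Fz -1.0 T [ 0.06 -0.01  0.02] op 0.046 t 5.65 q6 -2.07
```

{"name": "jog_arm", "arguments": {
  "series": [
    [-1, [-0.003, 0, 0], [0, 0, 0]],
    [-1, [-0.006, 0, 0], [0, 0, 0]],
    [-1, [-0.009, 0, 0], [0, 0, 0]],
    [-1, [-0.012, 0, 0], [0, 0, 0]],
    [-1, [-0.015, 0, 0], [0, 0, 0]],
    [-1, [-0.015, 0, 0], [0, 0, 0]]
  ]
}}

```text
time: 6.15
tool_pos: [0.4953, -0.074, 0.0078]
tool_rot: [-3.141, 0.001, -2.958]
contact_force: [-0.8, -0.3, -1.8]
opening: 0.0456
```

```bash
python3 loc.py
```

```text
lx -0.1339 ly -0.0005 z 0.0078 rot [-3.1414e+00  7.0000e-04 -2.9583e+00] Fx -0.8 Fy -0.2 Fz -1.8 T [0.01 0.05 0.  ] op 0.0456 t 6.15 q6 -2.056
```

{"name": "jog_arm", "arguments": {
  "series": [
    [-1, [-0.003, 0, 0], [0, 0, 0]],
    [-1, [-0.006, 0, 0], [0, 0, 0]],
    [-1, [-0.009, 0, 0], [0, 0, 0]],
    [-1, [-0.012, 0, 0], [0, 0, 0]],
    [-1, [-0.015, 0, 0], [0, 0, 0]],
    [-1, [-0.017, 0, 0], [0, 0, 0]],
    [-1, [-0.018, 0, 0], [0, 0, 0]],
    [-1, [-0.018, 0, 0], [0, 0, 0]]
  ],
  "squeeze": 10
}}

```text
time: 6.82
tool_pos: [0.5125, -0.0707, 0.0077]
tool_rot: [3.142, 0.0, -2.958]
contact_force: [0.2, 0.5, -1.3]
opening: 0.0464
```

```bash
python3 loc.py
```

```text
lx -0.1164 ly -0.0003 z 0.0077 rot [ 3.1415e+00  1.0000e-04 -2.9583e+00] Fx 0.3 Fy 0.4 Fz -1.3 T [-0.02  0.02  0.03] op 0.0464 t 6.82 q6 -2.04
```

{"name": "jog_arm", "arguments": {
  "series": [
    [-1, [-0.001, 0, 0], [0, 0, 0]],
    [-1, [-0.002, 0, 0], [0, 0, 0]],
    [-1, [-0.003, 0, 0], [0, 0, 0]],
    [-1, [-0.004, 0, 0], [0, 0, 0]],
    [-1, [-0.005, 0, 0], [0, 0, 0]],
    [-1, [-0.006, 0, 0], [0, 0, 0]],
    [-1, [-0.007, 0, 0], [0, 0, 0]],
    [-1, [-0.007, 0, 0], [0, 0, 0]]
  ]
}}

```text
time: 7.48
tool_pos: [0.5195, -0.0695, 0.0077]
tool_rot: [-3.142, 0.0, -2.958]
contact_force: [0.5, -0.4, -1.5]
opening: 0.0461
```

```bash
python3 loc.py
```

```text
lx -0.1093 ly -0.0004 z 0.0077 rot [-3.1416e+00  3.0000e-04 -2.9583e+00] Fx 0.5 Fy -0.5 Fz -1.5 T [0.04 0.03 0.01] op 0.0461 t 7.48 q6 -2.033
```

{"name": "jog_arm", "arguments": {
  "series": [
    [-1, [-0.0005, 0, 0], [0, 0, 0]],
    [-1, [-0.001, 0, 0], [0, 0, 0]],
    [-1, [-0.0015, 0, 0], [0, 0, 0]],
    [-1, [-0.002, 0, 0], [0, 0, 0]],
    [-1, [-0.0025, 0, 0], [0, 0, 0]],
    [-1, [-0.003, 0, 0], [0, 0, 0]],
    [-1, [-0.0035, 0, 0], [0, 0, 0]],
    [-1, [-0.004, 0, 0], [0, 0, 0]]
  ]
}}

```text
time: 8.15
tool_pos: [0.5232, -0.0687, 0.0077]
tool_rot: [3.142, 0.0, -2.958]
contact_force: [0.5, -0.6, -1.7]
opening: 0.0458
```

```bash
python3 loc.py
```

```text
lx -0.1055 ly -0.0003 z 0.0077 rot [ 3.1415  0.     -2.9584] Fx 0.4 Fy -0.6 Fz -1.7 T [0.01 0.01 0.01] op 0.0458 t 8.15 q6 -2.03
```

{"name": "jog_arm", "arguments": {
  "series": [
    [-1, [-0.0005, 0, 0], [0, 0, 0]],
    [-1, [-0.001, 0, 0], [0, 0, 0]],
    [-1, [-0.0015, 0, 0], [0, 0, 0]],
    [-1, [-0.002, 0, 0], [0, 0, 0]]
  ]
}}

```text
time: 8.48
tool_pos: [0.5251, -0.0684, 0.0077]
tool_rot: [3.142, 0.0, -2.958]
contact_force: [-0.5, -0.0, -1.7]
opening: 0.0461
```

```bash
python3 loc.py
```

```text
lx -0.1035 ly -0.0004 z 0.0077 rot [ 3.1415  0.     -2.9584] Fx -0.5 Fy 0.1 Fz -1.7 T [-0.01  0.01  0.  ] op 0.0461 t 8.48 q6 -2.028
```

{"name": "jog_arm", "arguments": {
  "series": [
    [-1, [-0.0005, 0, 0], [0, 0, 0]],
    [-1, [-0.001, 0, 0], [0, 0, 0]],
    [-1, [-0.0015, 0, 0], [0, 0, 0]],
    [-1, [-0.0015, 0, 0], [0, 0, 0]]
  ]
}}

```text
time: 8.82
tool_pos: [0.5267, -0.0681, 0.0077]
tool_rot: [3.142, 0.0, -2.958]
contact_force: [-0.1, 0.1, -1.2]
opening: 0.0458
```

```bash
python3 loc.py
```

```text
lx -0.1020 ly -0.0004 z 0.0077 rot [ 3.1416e+00  2.0000e-04 -2.9584e+00] Fx -0.1 Fy 0.1 Fz -1.2 T [-0.01  0.04 -0.03] op 0.0458 t 8.82 q6 -2.027
```

{"name": "jog_arm", "arguments": {
  "series": [
    [-1, [-0.0005, 0, 0], [0, 0, 0]],
    [-1, [-0.001, 0, 0], [0, 0, 0]],
    [-1, [-0.001, 0, 0], [0, 0, 0]]
  ]
}}

```text
time: 9.07
tool_pos: [0.5274, -0.0679, 0.0076]
tool_rot: [3.141, -0.0, -2.958]
contact_force: [-1.5, -0.9, -0.6]
opening: 0.0461
```

```bash
python3 loc.py
```

```text
lx -0.1013 ly -0.0003 z 0.0076 rot [ 3.1413e+00 -5.0000e-04 -2.9584e+00] Fx -1.7 Fy -0.6 Fz -0.6 T [-0.05  0.22 -0.  ] op 0.0461 t 9.07 q6 -2.026
```

{"name": "jog_arm", "arguments": {
  "series": [
    [-1, [-0.0005, 0, 0], [0, 0, 0]],
    [-1, [-0.0005, 0, 0], [0, 0, 0]]
  ]
}}

```text
time: 9.23
tool_pos: [0.5274, -0.0678, 0.0075]
tool_rot: [3.141, -0.001, -2.959]
contact_force: [-3.1, -1.6, -0.8]
opening: 0.0461
```

```bash
python3 loc.py;  python3 look.py d top,280,90,150,150 side,260,140,180,140; python3 loc.py
```

```text
lx -0.1013 ly -0.0002 z 0.0075 rot [ 3.1410e+00 -1.5000e-03 -2.9585e+00] Fx -3.4 Fy -1.0 Fz -0.8 T [-0.06  0.47 -0.08] op 0.0461 t 9.23 q6 -2.026
top scale 3.8666666666666667
side scale 4.142857142857143
lx -0.1012 ly -0.0002 z 0.0075 rot [ 3.1410e+00 -1.3000e-03 -2.9585e+00] Fx -3.6 Fy 0.6 Fz -1.0 T [-0.1   0.58 -0.11] op 0.046 t 9.33 q6 -2.026
```

View pics/d_side.png

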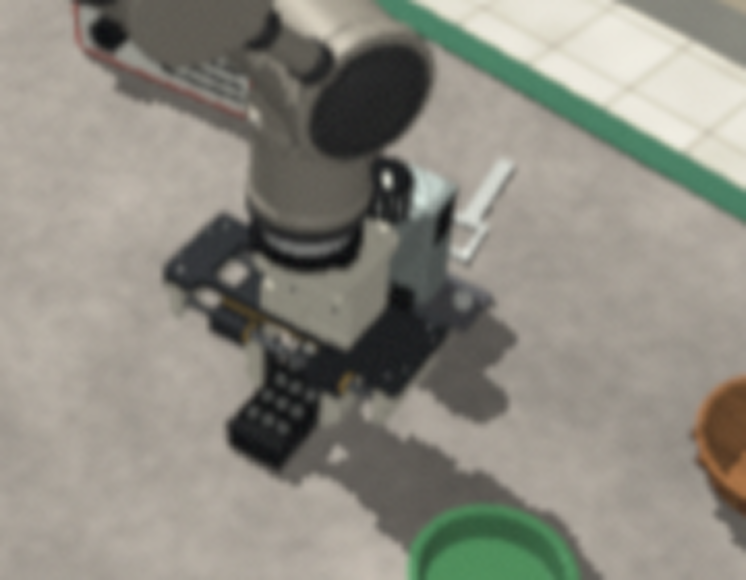

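{"name": "jog_arm", "arguments": {
  "series": [
    [-0.8, [0.0005, 0, 0], [0, 0, 0]],
    [0, [0.0005, 0, 0], [0, 0, 0]],
    [1, [0.0005, 0, 0], [0, 0, 0]],
    [1, [0.0005, 0, 0], [0, 0, 0]],
    [1, [0.0005, 0, 0], [0, 0, 0]],
    [1, [0.0005, 0, 0], [0, 0, 0]],
    [1, [0.0005, 0, 0], [0, 0, 0]]
  ]
}}

```text
time: 9.92
tool_pos: [0.528, -0.068, 0.0079]
tool_rot: [-3.141, 0.001, -2.958]
contact_force: [0.5, 0.6, 0.1]
opening: 0.0749
```

```bash
python3 loc.py; python3 mv.py .527 -.068 .20 3.325
```

```text
lx -0.1007 ly -0.0005 z 0.0079 rot [-3.1413e+00  9.0000e-04 -2.9583e+00] Fx 0.6 Fy 0.5 Fz 0.1 T [-0.02  0.04 -0.  ] op 0.0749 t 9.92 q6 -2.026
now [ 0.528  -0.068   0.0079] [-3.141e+00  1.000e-03 -2.958e+00] t 9.92 F [0.45 0.63 0.14] q6 -2.026 op 0.0749
shift [ 8.000e-04  1.000e-04 -1.921e-01] rotv [-0.0003  0.0009 -0.0002]
```

{"name": "jog_arm", "arguments": {
  "series": [
    [1, [0, 0, -0.01], [0, 0, 0]],
    [1, [0, 0, -0.03], [0, 0, 0]],
    [1, [0, 0, -0.06], [0, 0, 0]],
    [1, [0, 0, -0.09], [0, 0, 0]],
    [1, [0, 0, -0.12], [0, 0, 0]],
    [1, [0, 0, -0.15], [0, 0, 0]],
    [1, [0, 0, -0.18], [0, 0, 0]],
    [1, [0, 0, -0.192], [0, 0, 0]],
    [1, [0, 0, -0.192], [0, 0, 0]],
    [1, [0, 0, -0.192], [0, 0, 0]]
  ]
}}

```text
time: 10.75
tool_pos: [0.5276, -0.0679, 0.2004]
tool_rot: [-3.141, 0.002, -2.958]
contact_force: [-0.0, -0.5, -0.2]
opening: 0.0917
```

```bash
python3 loc.py; python3 mv.py .627 -.0496 .20 4.275; python3 look.py e top,280,90,150,150 side,260,120,180,140
```

```text
lx -0.1011 ly -0.0003 z 0.2004 rot [-3.1410e+00  1.5000e-03 -2.9583e+00] Fx -0.1 Fy -0.5 Fz -0.2 T [ 0.04  0.05 -0.04] op 0.0917 t 10.75 q6 -2.026
now [ 0.5276 -0.0679  0.2004] [-3.141e+00  2.000e-03 -2.958e+00] t 10.75 F [-0.03 -0.51 -0.2 ] q6 -2.026 op 0.0917
shift [-1.011e-01 -1.000e-04  6.000e-04] rotv [-0.0013  0.0011 -0.9502]
top scale 3.8666666666666667
side scale 4.142857142857143
```

View pics/e_side.png

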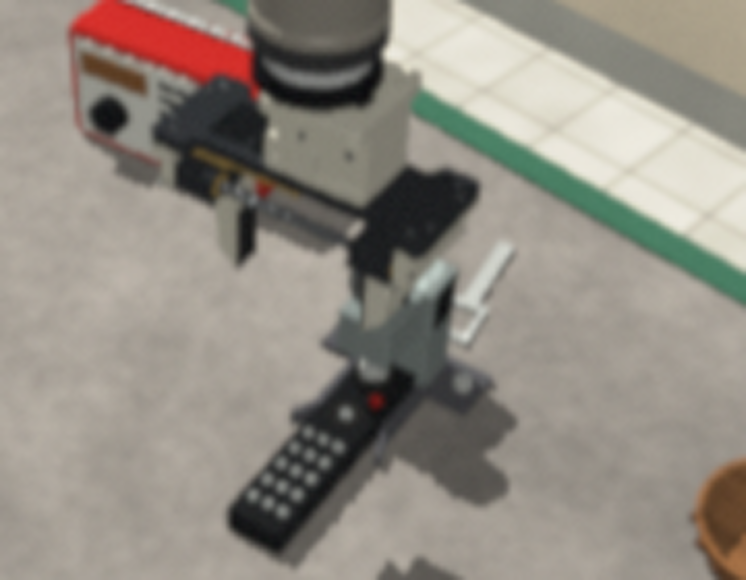

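View pics/e_top.png

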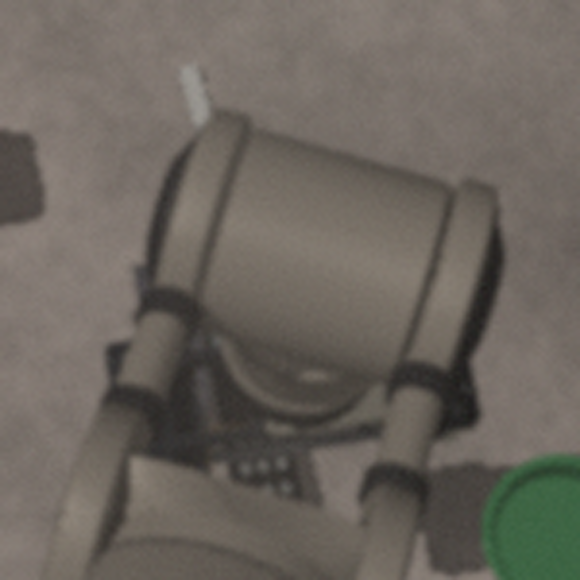

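{"name": "jog_arm", "arguments": {
  "series": [
    [1, [-0.012, 0, 0], [0, 0, -0.11]],
    [1, [-0.025, 0, 0], [0, 0, -0.22]],
    [1, [-0.038, 0, 0], [0, 0, -0.33]],
    [1, [-0.05, 0, 0], [0, 0, -0.44]],
    [1, [-0.063, 0, 0], [0, 0, -0.55]],
    [1, [-0.075, 0, 0], [0, 0, -0.66]],
    [1, [-0.088, 0, 0], [0, 0, -0.77]],
    [1, [-0.096, 0, 0], [0, 0, -0.88]],
    [1, [-0.101, 0, 0], [0, 0, -0.95]],
    [1, [-0.101, 0, 0], [0, 0, -0.95]],
    [1, [-0.101, 0, 0], [0, 0, -0.95]]
  ]
}}

```text
time: 11.77
tool_pos: [0.6262, -0.0494, 0.1979]
tool_rot: [3.138, -0.001, -2.011]
contact_force: [-0.1, -0.3, -0.8]
opening: 0.0918
```

```bash
python3 loc.py; python3 mv.py .627 -.0496 .116 4.275; python3 look.py f side,260,100,180,140
```

```text
lx -0.0007 ly -0.0001 z 0.1979 rot [ 3.1384e+00 -7.0000e-04 -2.0105e+00] Fx -0.2 Fy -0.3 Fz -0.8 T [0.07 0.07 0.01] op 0.0918 t 11.77 q6 -2.903
now [ 0.6262 -0.0494  0.1979] [ 3.138e+00 -1.000e-03 -2.011e+00] t 11.77 F [-0.1  -0.29 -0.82] q6 -2.903 op 0.0918
shift [-0.0002 -0.0011  0.0819] rotv [ 0.0032 -0.0007 -0.0024]
side scale 4.142857142857143
```

View pics/f_side.png

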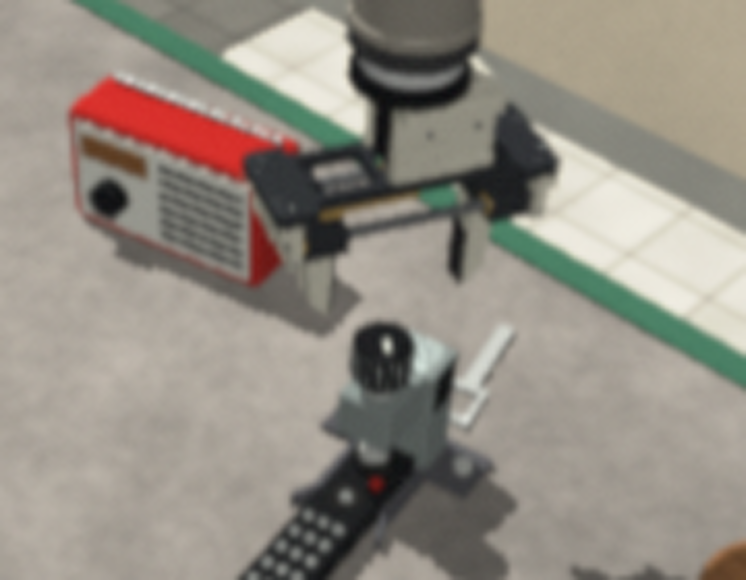

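{"name": "jog_arm", "arguments": {
  "series": [
    [1, [0, -0.001, 0.02], [0, 0, 0]],
    [1, [0, -0.001, 0.04], [0, 0, 0]],
    [1, [0, -0.001, 0.06], [0, 0, 0]],
    [1, [0, -0.001, 0.075], [0, 0, 0]],
    [1, [0, -0.001, 0.081], [0, 0, 0]],
    [1, [0, -0.001, 0.081], [0, 0, 0]],
    [1, [0, -0.001, 0.081], [0, 0, 0]]
  ]
}}

```text
time: 12.4
tool_pos: [0.6278, -0.0501, 0.1191]
tool_rot: [-3.141, 0.0, -2.009]
contact_force: [0.3, 0.3, 0.1]
opening: 0.092
```

```bash
python3 loc.py; python3 mv.py .627 -.0496 .116 4.275
```

```text
lx 0.0007 ly -0.0010 z 0.1191 rot [-3.1415e+00  1.0000e-04 -2.0093e+00] Fx 0.3 Fy 0.2 Fz 0.1 T [ 0.1   0.09 -0.01] op 0.092 t 12.4 q6 -2.904
now [ 0.6278 -0.0501  0.1191] [-3.141  0.    -2.009] t 12.4 F [0.3  0.31 0.13] q6 -2.904 op 0.092
shift [-0.0001  0.0009  0.0031] rotv [-0.0001  0.0001 -0.0011]
```

{"name": "jog_arm", "arguments": {
  "series": [
    [0.3, [0, 0, 0], [0, 0, 0]],
    [0, [0, 0, 0], [0, 0, 0]],
    [0, [0, 0, 0], [0, 0, 0]],
    [0, [0, 0, 0], [0, 0, 0]],
    [-0.2, [0, 0, 0], [0, 0, 0]],
    [-0.2, [0, 0, 0], [0, 0, 0]],
    [-0.2, [0, 0, 0], [0, 0, 0]],
    [-0.2, [0, 0, 0], [0, 0, 0]]
  ],
  "squeeze": 10
}}

```text
time: 13.07
tool_pos: [0.6262, -0.0492, 0.1185]
tool_rot: [3.137, -0.0, -2.008]
contact_force: [-7.1, 3.2, 9.8]
opening: 0.0438
```

```bash
python3 loc.py; python3 mv.py .627 -.0496 .116 4.275
```

```text
lx -0.0007 ly 0.0001 z 0.1185 rot [ 3.1372e+00 -3.0000e-04 -2.0084e+00] Fx -6.4 Fy 4.4 Fz 9.8 T [0.34 0.76 0.01] op 0.0438 t 13.07 q6 -2.905
now [ 0.6262 -0.0492  0.1185] [ 3.137 -0.    -2.008] t 13.07 F [-7.11  3.18  9.78] q6 -2.905 op 0.0438
shift [-0.     -0.0009  0.0025] rotv [ 0.0044 -0.0003 -0.0002]
```

{"name": "jog_arm", "arguments": {
  "series": [
    [-0.2, [0, 0.001, 0], [0, 0, 0]],
    [-0.2, [0, 0.002, 0], [0, 0, 0]],
    [-0.2, [0, 0.002, 0], [0, 0, 0]],
    [-0.2, [0, 0.002, 0], [0, 0, 0]]
  ],
  "squeeze": 25
}}

```text
time: 13.4
tool_pos: [0.6262, -0.0492, 0.1186]
tool_rot: [-3.141, 0.0, -2.008]
contact_force: [1.5, -0.7, -0.5]
opening: 0.0432
```

```bash
python3 loc.py
```

```text
lx -0.0007 ly 0.0001 z 0.1186 rot [-3.1412e+00  2.0000e-04 -2.0084e+00] Fx 1.3 Fy -1.0 Fz -0.5 T [0.16 0.18 0.07] op 0.0432 t 13.4 q6 -2.904
```

{"name": "jog_arm", "arguments": {
  "series": [
    [-0.2, [0, 0, 0], [0, 0, 0.04]],
    [-0.2, [0, 0, 0], [0, 0, 0.1]],
    [-0.2, [0, 0, 0], [0, 0, 0.16]],
    [-0.2, [0, 0, 0], [0, 0, 0.22]],
    [-0.2, [0, 0, 0], [0, 0, 0.28]],
    [-0.2, [0, 0, 0], [0, 0, 0.34]],
    [-0.2, [0, 0, 0], [0, 0, 0.4]],
    [-0.2, [0, 0, 0], [0, 0, 0.46]],
    [-0.2, [0, 0, 0], [0, 0, 0.52]],
    [-0.2, [0, 0, 0], [0, 0, 0.58]],
    [-0.2, [0, 0, 0], [0, 0, 0.64]],
    [-0.2, [0, 0, 0], [0, 0, 0.7]]
  ]
}}

```text
time: 14.4
tool_pos: [0.6253, -0.0483, 0.1186]
tool_rot: [3.139, -0.001, -2.711]
contact_force: [-3.7, 2.9, 2.3]
opening: 0.0435
```

```bash
python3 loc.py;python3 look.py g side,260,100,180,140
```

```text
lx -0.0014 ly 0.0012 z 0.1186 rot [ 3.1395e+00 -9.0000e-04 -2.7111e+00] Fx -3.1 Fy 3.5 Fz 2.3 T [0.73 0.5  0.12] op 0.0435 t 14.4 q6 -2.202
side scale 4.142857142857143
```

View pics/g_side.png

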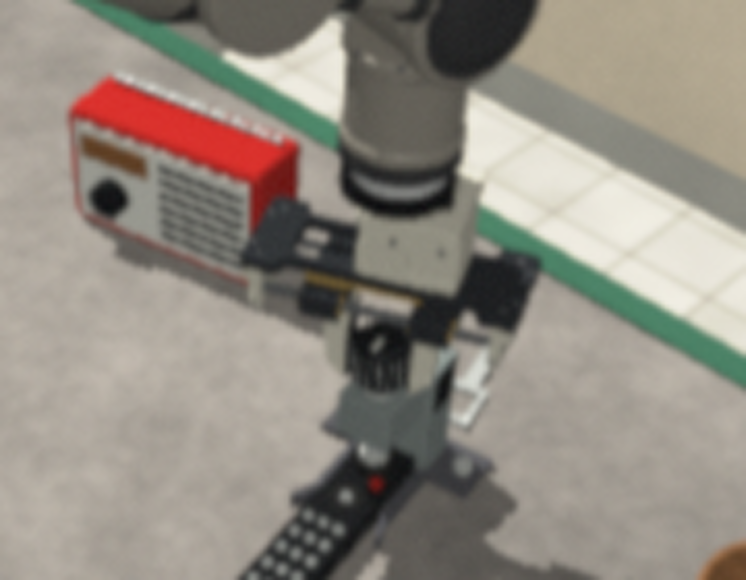

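{"name": "jog_arm", "arguments": {
  "series": [
    [-0.2, [0, 0.001, 0], [0, 0, 0.06]],
    [-0.2, [0, 0.001, 0], [0, 0, 0.12]],
    [-0.2, [0, 0.001, 0], [0, 0, 0.18]],
    [-0.2, [0, 0.001, 0], [0, 0, 0.24]],
    [-0.2, [0, 0.001, 0], [0, 0, 0.3]],
    [-0.2, [0, 0.001, 0], [0, 0, 0.36]],
    [-0.2, [0, 0.001, 0], [0, 0, 0.42]],
    [-0.2, [0, 0.001, 0], [0, 0, 0.48]],
    [-0.2, [0, 0.001, 0], [0, 0, 0.54]],
    [-0.2, [0, 0.001, 0], [0, 0, 0.6]]
  ]
}}

```text
time: 15.28
tool_pos: [0.6252, -0.0471, 0.1186]
tool_rot: [3.14, -0.001, 2.974]
contact_force: [-2.5, 4.8, 0.6]
opening: 0.0435
```

```bash
python3 loc.py
```

```text
lx -0.0013 ly 0.0024 z 0.1186 rot [ 3.1399e+00 -1.3000e-03  2.9736e+00] Fx -1.6 Fy 5.2 Fz 0.6 T [0.92 0.27 0.08] op 0.0435 t 15.28 q6 -1.602
```

{"name": "jog_arm", "arguments": {
  "series": [
    [-0.2, [0, 0.001, 0], [0, 0, 0.05]],
    [-0.2, [0, 0.001, 0], [0, 0, 0.1]],
    [-0.2, [0, 0.001, 0], [0, 0, 0.15]],
    [-0.2, [0, 0.001, 0], [0, 0, 0.2]],
    [-0.2, [0, 0.001, 0], [0, 0, 0.25]],
    [-0.2, [0, 0.001, 0], [0, 0, 0.3]],
    [-0.2, [0, 0.001, 0], [0, 0, 0.35]],
    [-0.2, [0, 0.001, 0], [0, 0, 0.4]]
  ]
}}

```text
time: 15.95
tool_pos: [0.6254, -0.0464, 0.1186]
tool_rot: [3.141, -0.001, 2.574]
contact_force: [-2.4, 4.1, 0.9]
opening: 0.0436
```

```bash
python3 loc.py; python3 look.py i side,325,165,60,60;python3 loc.py
```

```text
lx -0.0009 ly 0.0030 z 0.1186 rot [ 3.1407e+00 -1.3000e-03  2.5741e+00] Fx -1.7 Fy 4.5 Fz 0.9 T [0.71 0.13 0.09] op 0.0436 t 15.95 q6 -1.201
side scale 9.666666666666666
lx -0.0009 ly 0.0030 z 0.1186 rot [ 3.1407e+00 -1.3000e-03  2.5709e+00] Fx -0.6 Fy 4.8 Fz 1.6 T [ 0.75  0.22 -0.12] op 0.0433 t 16.0 q6 -1.197
```

View pics/i_side.png

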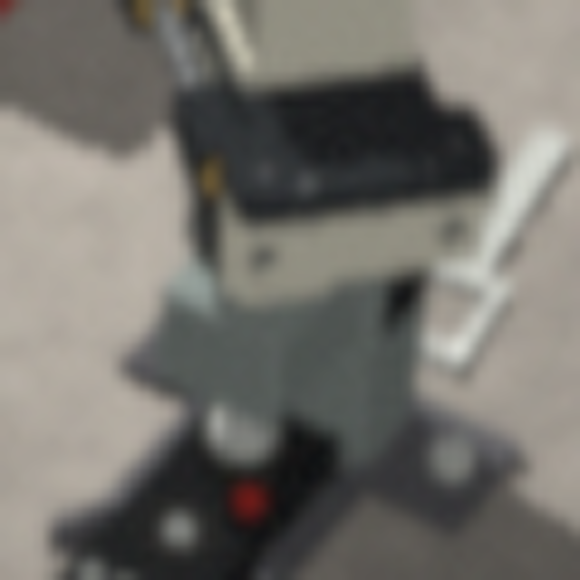

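Run:
```python
from h import *
O=np.array([.6269,-.0492]);a=.183;ex=np.array([np.cos(a),np.sin(a)]);ey=np.array([-ex[1],ex[0]])
for f in("side_g","side_i","side_f","top_c"):
    c=dict(np.load(f+".npz"))
    for lx in(.038,.058):
      for ly in(.029,.036,.044):
        p=np.r_[O+lx*ex+ly*ey,.088]; u=proj(c,p)[0]; d=(np.linalg.inv(c["T"])@np.r_[p,1])[2]
        print(f,lx,ly,u.round(1),"d",d.round(3),"map",c["range_z"][int(u[1]),int(u[0])].round(3))
t=dict(np.load("top0.npz"));im=t["img"].astype(int)
m=(im[:,:,0]-im[:,:,2]>25); m[:, :310]=0;m[:,370:]=0;print(np.argwhere(m)[:20])
```

```text
side_g 0.038 0.029 [349.6 187.7] d 1.178 map 1.088
side_g 0.038 0.036 [347.6 186.8] d 1.181 map 1.088
side_g 0.038 0.044 [345.5 185.8] d 1.184 map 1.099
side_g 0.058 0.029 [353.  184.1] d 1.19 map 1.092
side_g 0.058 0.036 [351.  183.2] d 1.193 map 1.094
side_g 0.058 0.044 [348.9 182.2] d 1.196 map 1.099
side_i 0.038 0.029 [349.6 187.7] d 1.178 map 0.983
side_i 0.038 0.036 [347.6 186.8] d 1.181 map 1.09
side_i 0.038 0.044 [345.5 185.8] d 1.184 map 1.028
side_i 0.058 0.029 [353.  184.1] d 1.19 map 0.978
side_i 0.058 0.036 [351.  183.2] d 1.193 map 0.982
side_i 0.058 0.044 [348.9 182.2] d 1.196 map 0.985
side_f 0.038 0.029 [349.6 187.7] d 1.178 map 1.087
side_f 0.038 0.036 [347.6 186.8] d 1.181 map 1.09
side_f 0.038 0.044 [345.5 185.8] d 1.184 map 1.098
side_f 0.058 0.029 [353.  184.1] d 1.19 map 1.089
side_f 0.058 0.036 [351.  183.2] d 1.193 map 1.095
side_f 0.058 0.044 [348.9 182.2] d 1.196 map 1.098
top_c 0.038 0.029 [328.4 159.8] d 1.147 map 1.215
top_c 0.038 0.036 [325.7 160.2] d 1.147 map 1.235
top_c 0.038 0.044 [322.6 160.6] d 1.147 map 1.228
top_c 0.058 0.029 [327.2 152.5] d 1.152 map 1.241
top_c 0.058 0.036 [324.5 152.9] d 1.151 map 1.244
top_c 0.058 0.044 [321.4 153.3] d 1.151 map 1.244
[]
```

```bash
sed -i '$a print("eff6",o["joint_efforts"][5].round(3),"eff",o["joint_efforts"].round(2))' loc.py; python3 loc.py
```

```text
lx -0.0009 ly 0.0030 z 0.1186 rot [ 3.1407e+00 -1.3000e-03  2.5709e+00] Fx -0.6 Fy 4.8 Fz 1.6 T [ 0.75  0.22 -0.12] op 0.0433 t 16.0 q6 -1.197
eff6 -0.359 eff [ -2.11 -54.83 -23.81  -1.12  -0.64  -0.36]
```

{"name": "jog_arm", "arguments": {
  "series": [
    [-0.2, [0.0008, 0.0008, 0], [0, 0, 0.05]],
    [-0.2, [0.0008, 0.0008, 0], [0, 0, 0.1]],
    [-0.2, [0.0008, 0.0008, 0], [0, 0, 0.15]],
    [-0.2, [0.0008, 0.0008, 0], [0, 0, 0.2]],
    [-0.2, [0.0008, 0.0008, 0], [0, 0, 0.25]],
    [-0.2, [0.0008, 0.0008, 0], [0, 0, 0.3]]
  ]
}}

```text
time: 16.5
tool_pos: [0.6258, -0.046, 0.1186]
tool_rot: [3.141, 0.0, 2.275]
contact_force: [1.3, 2.5, -0.9]
opening: 0.0432
```

```bash
python3 loc.py
```

```text
lx -0.0005 ly 0.0034 z 0.1186 rot [3.1407e+00 2.0000e-04 2.2749e+00] Fx 1.8 Fy 2.2 Fz -0.9 T [ 0.34 -0.21  0.15] op 0.0432 t 16.5 q6 -0.9
eff6 -0.625 eff [ -1.44 -55.66 -22.99  -0.63   0.21  -0.63]
```

{"name": "jog_arm", "arguments": {
  "series": [
    [-0.2, [0, 0, 0], [0, 0, 0.05]],
    [-0.2, [0, 0, 0], [0, 0, 0.1]],
    [-0.2, [0, 0, 0], [0, 0, 0.15]],
    [-0.2, [0, 0, 0], [0, 0, 0.2]],
    [-0.2, [0, 0, 0], [0, 0, 0.25]],
    [-0.2, [0, 0, 0], [0, 0, 0.3]]
  ]
}}

```text
time: 17.0
tool_pos: [0.6263, -0.0457, 0.1187]
tool_rot: [3.139, 0.0, 1.975]
contact_force: [2.2, 3.6, -1.5]
opening: 0.0432
```

```bash
python3 loc.py; python3 look.py j side,325,165,60,60
```

```text
lx 0.0001 ly 0.0036 z 0.1187 rot [3.1395e+00 2.0000e-04 1.9750e+00] Fx 2.8 Fy 3.2 Fz -1.5 T [ 0.48 -0.48  0.23] op 0.0432 t 17.0 q6 -0.6
eff6 -0.618 eff [ -2.2  -56.2  -22.5   -0.93   0.72  -0.62]
side scale 9.666666666666666
```

View pics/j_side.png

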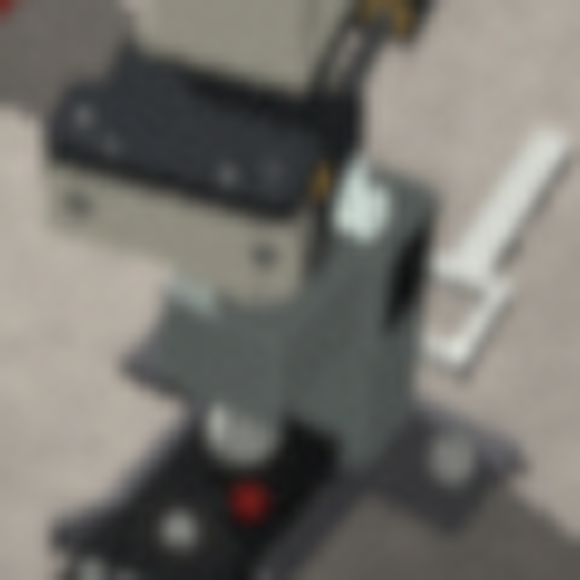

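{"name": "jog_arm", "arguments": {
  "series": [
    [0.3, [0, 0, 0], [0, 0, 0]],
    [1, [0, 0, 0], [0, 0, 0]],
    [1, [0, 0, -0.01], [0, 0, 0]],
    [1, [0, 0, -0.03], [0, 0, 0]],
    [1, [0, 0, -0.055], [0, 0, 0]],
    [1, [-0.03, -0.012, -0.06], [0, 0, 0]],
    [1, [-0.066, -0.028, -0.06], [0, 0, 0]],
    [1, [-0.103, -0.044, -0.06], [0, 0, 0]],
    [1, [-0.14, -0.06, -0.06], [0, 0, 0]],
    [1, [-0.165, -0.07, -0.06], [0, 0, 0]]
  ]
}}

```text
time: 17.88
tool_pos: [0.6253, -0.2295, 0.1798]
tool_rot: [-3.141, 0.002, 1.974]
contact_force: [0.6, 0.1, -0.3]
opening: 0.0921
```

```bash
python3 loc.py; python3 look.py k top,290,110,80,80;python3 loc.py
```

```text
lx -0.0344 ly -0.1770 z 0.1798 rot [-3.1415e+00  2.0000e-03  1.9742e+00] Fx 0.6 Fy -0.1 Fz -0.3 T [-0.05 -0.05 -0.  ] op 0.0921 t 17.88 q6 -0.869
eff6 0.3 eff [ 1.670e+00 -5.993e+01 -2.390e+01 -1.000e-02 -6.000e-02  3.000e-01]
top scale 7.25
lx -0.0355 ly -0.1813 z 0.1794 rot [-3.1407  0.0041  1.9707] Fx -2.3 Fy -1.5 Fz -0.6 T [-0.15  0.12  0.02] op 0.0918 t 17.93 q6 -0.87
eff6 -0.017 eff [ 1.038e+01 -6.085e+01 -2.287e+01  1.630e+00  1.020e+00 -2.000e-02]
```

View pics/k_top.png

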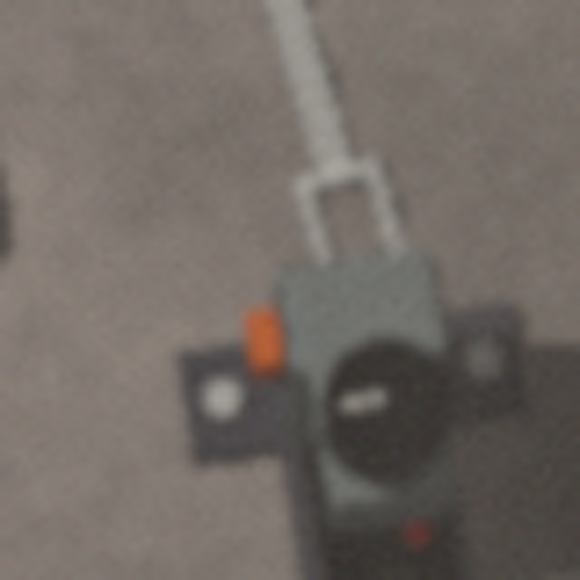

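```bash
cat > tab.py <<'E'
from h import *
import sys
O=np.array([.6262,-.0457]);a=.184;ex=np.array([np.cos(a),np.sin(a)]);ey=np.array([-ex[1],ex[0]])
c=dict(np.load(sys.argv[1]));im=c["img"].astype(float)
P=cloud(c);w=(im[:,:,0]-im[:,:,2]);w[:,:310]=0;w[:,345:]=0;w[:140]=0;w[175:]=0
m=w>50
print("n",m.sum(),"max",w.max(),"depth z",np.median(P[m][:,2]))
v,u=np.where(m)
for zz in(.085,.09):
    Q=plane(c,np.c_[u,v],zz)[:,:2]-O; print(zz,"lx",(Q@ex).min().round(4),(Q@ex).max().round(4),"ly",(Q@ey).min().round(4),(Q@ey).max().round(4))
# subpixel along ey: width via integrated colour
tot=np.clip(w,0,None); full=np.percentile(w[m],80); area=tot[w>15].sum()/full
k=(c["camera_matrix"][0,0]); d=np.median(c["range_z"][m]); A=area*(d/k)**2
print("area mm2",A*1e6,"/20mm ->",A/.020*1e3,"mm")
# column left edge on top (z .105)
L=P[:,:,:2]-O;lx=L@ex;ly=L@ey;Z=P[:,:,2]
t=(Z>.099)&(Z<.112)&(lx>.03)&(lx<.066)&(abs(ly)<.045); print("col top ly",np.percentile(ly[t],[2,98]).round(4),"lx",lx[t].max().round(4))
E
python3 tab.py top_k.npz
```

```text
n 42 max 125.0 depth z 0.08823423619424098
0.085 lx 0.0363 0.0612 ly 0.0237 0.036
0.09 lx 0.0347 0.0595 ly 0.024 0.0363
area mm2 543.3186258510096 /20mm -> 27.165931292550486 mm
col top ly [-0.0322  0.0224] lx 0.066
```

```bash
cat > prof.py <<'E'
from h import *
import sys
from scipy.ndimage import map_coordinates
O=np.array([.6262,-.0457]);a=.184;ex=np.array([np.cos(a),np.sin(a)]);ey=np.array([-ex[1],ex[0]])
c=dict(np.load(sys.argv[1]));im=c["img"].astype(float);w=im[:,:,0]-im[:,:,2]
def samp(LX,LY,z):
    p=np.array([np.r_[O+x*ex+y*ey,z] for x,y in zip(LX,LY)]); u=proj(c,p); return map_coordinates(w,[u[:,1],u[:,0]],order=1)
ly=np.arange(.010,.056,.001)
pr=np.mean([samp(np.full(ly.shape,x),ly,.087) for x in(.044,.048,.052)],0)
print("ly prof",[(int(1e3*l),int(v)) for l,v in zip(ly.round(4),pr)])
lx=np.arange(.02,.08,.001)
pl=np.mean([samp(lx,np.full(lx.shape,y),.087) for y in(.026,.029,.032)],0)
def cross(x,y):
    b=np.median(np.r_[y[:4],y[-4:]]);h=(y.max()+b)/2;i=np.where(y>h)[0]
    f=lambda j,k:x[j]+(h-y[j])/(y[k]-y[j])*(x[k]-x[j])
    return f(i[0]-1,i[0]),f(i[-1]+1,i[-1]),y.max(),b
print("ly edges",cross(ly,pr));print("lx edges",cross(lx,pl))
E
python3 prof.py top_k.npz
```

```text
ly prof [(10, 1), (11, 2), (12, 1), (13, 1), (14, 1), (15, 1), (16, 1), (17, 1), (18, 1), (19, 1), (20, 6), (21, 15), (22, 27), (23, 46), (24, 67), (25, 85), (26, 100), (27, 111), (28, 118), (29, 121), (30, 122), (31, 120), (32, 117), (33, 110), (34, 98), (35, 84), (36, 67), (37, 49), (38, 34), (39, 23), (40, 15), (41, 10), (42, 9), (43, 8), (44, 9), (45, 9), (46, 9), (47, 8), (48, 8), (49, 9), (50, 9), (51, 9), (52, 9), (53, 9), (54, 9), (55, 9)]
ly edges (np.float64(0.02385957431697421), np.float64(0.03620092695975566), np.float64(122.59210697577873), np.float64(5.637085784022101))
lx edges (np.float64(0.0370679628860921), np.float64(0.059414233144829784), np.float64(114.16163092135706), np.float64(9.133407920404668))
```

{"name": "jog_arm", "arguments": {
  "series": [
    [1, [0.035, 0.015, 0], [0, 0, 0]],
    [1, [0.07, 0.03, 0], [0, 0, 0]],
    [1, [0.105, 0.045, 0], [0, 0, 0]],
    [1, [0.14, 0.06, 0], [0, 0, 0]],
    [1, [0.165, 0.07, 0], [0, 0, 0]],
    [1, [0.165, 0.07, 0], [0, 0, 0]],
    [1, [0.165, 0.07, 0], [0, 0, 0]],
    [1, [0.165, 0.07, 0.02], [0, 0, 0]],
    [1, [0.165, 0.07, 0.04], [0, 0, 0]],
    [1, [0.165, 0.07, 0.055], [0, 0, 0]],
    [1, [0.165, 0.07, 0.06], [0, 0, 0]],
    [1, [0.165, 0.07, 0.06], [0, 0, 0]]
  ],
  "squeeze": 25
}}

```text
time: 18.93
tool_pos: [0.6248, -0.0474, 0.1176]
tool_rot: [-3.139, -0.001, 1.974]
contact_force: [0.4, 0.2, -0.0]
opening: 0.0918
```

```bash
python3 loc.py
```

```text
lx -0.0018 ly 0.0022 z 0.1176 rot [-3.1393e+00 -1.2000e-03  1.9737e+00] Fx 0.4 Fy 0.1 Fz -0.0 T [-0.15  0.02  0.05] op 0.0918 t 18.93 q6 -0.601
eff6 -0.01 eff [ 9.000e-02 -5.487e+01 -2.254e+01  4.000e-02 -1.500e-01 -1.000e-02]
```

{"name": "jog_arm", "arguments": {
  "series": [
    [0.3, [0, 0, 0], [0, 0, 0]],
    [0, [0, 0, 0], [0, 0, 0]],
    [0, [0, 0, 0], [0, 0, 0]],
    [0, [0, 0, 0], [0, 0, 0]],
    [-0.2, [0, 0, 0], [0, 0, 0]],
    [-0.2, [0, 0, 0], [0, 0, 0]],
    [-0.2, [0, 0, 0], [0, 0, 0]],
    [-0.2, [0, 0, 0], [0, 0, 0]],
    [-0.2, [0, 0, 0], [0, 0, 0]]
  ]
}}

```text
time: 19.68
tool_pos: [0.6263, -0.0458, 0.1189]
tool_rot: [3.14, 0.0, 1.975]
contact_force: [3.1, 2.1, -0.8]
opening: 0.0432
```

```bash
python3 loc.py
```

```text
lx 0.0000 ly 0.0035 z 0.1189 rot [3.1397e+00 4.0000e-04 1.9752e+00] Fx 3.4 Fy 1.5 Fz -0.8 T [ 0.11 -0.46  0.11] op 0.0432 t 19.68 q6 -0.6
eff6 0.104 eff [ -1.5  -55.81 -21.64  -0.51   0.91   0.1 ]
```

{"name": "jog_arm", "arguments": {
  "series": [
    [-0.2, [0, 0.0008, 0], [0, 0, 0.03]],
    [-0.2, [0, 0.0008, 0], [0, 0, 0.06]],
    [-0.2, [0, 0.0008, 0], [0, 0, 0.09]],
    [-0.2, [0, 0.0008, 0], [0, 0, 0.12]],
    [-0.2, [0, 0.0008, 0], [0, 0, 0.15]],
    [-0.2, [0, 0.0008, 0], [0, 0, 0.18]],
    [-0.2, [0, 0.0008, 0], [0, 0, 0.21]],
    [-0.2, [0, 0.0008, 0], [0, 0, 0.24]],
    [-0.2, [0, 0.0008, 0], [0, 0, 0.27]],
    [-0.2, [0, 0.0008, 0], [0, 0, 0.3]],
    [-0.2, [0, 0.0008, 0], [0, 0, 0.33]],
    [-0.2, [0, 0.0008, 0], [0, 0, 0.33]]
  ]
}}

```text
time: 20.68
tool_pos: [0.6269, -0.0456, 0.1189]
tool_rot: [3.14, -0.0, 1.644]
contact_force: [4.0, 1.7, 0.3]
opening: 0.0434
```

```bash
python3 loc.py
```

```text
lx 0.0006 ly 0.0035 z 0.1189 rot [ 3.1400e+00 -1.0000e-04  1.6438e+00] Fx 4.3 Fy 1.0 Fz 0.3 T [ 0.08 -0.39 -0.07] op 0.0434 t 20.68 q6 -0.268
eff6 0.329 eff [ -0.93 -55.58 -21.49  -0.49   0.94   0.33]
```

{"name": "jog_arm", "arguments": {
  "series": [
    [0.3, [0, 0, 0], [0, 0, 0]],
    [1, [0, 0, 0], [0, 0, 0]],
    [1, [0, 0, -0.01], [0, 0, 0]],
    [1, [0, 0, -0.03], [0, 0, 0]],
    [1, [0, 0, -0.055], [0, 0, 0]],
    [1, [-0.03, -0.02, -0.06], [0, 0, 0]],
    [1, [-0.06, -0.045, -0.06], [0, 0, 0]],
    [1, [-0.09, -0.07, -0.06], [0, 0, 0]],
    [1, [-0.12, -0.095, -0.06], [0, 0, 0]],
    [1, [-0.14, -0.115, -0.06], [0, 0, 0]],
    [1, [-0.14, -0.115, -0.06], [0, 0, 0]],
    [1, [-0.14, -0.115, -0.06], [0, 0, 0]]
  ]
}}

```text
time: 21.68
tool_pos: [0.5211, -0.1952, 0.1796]
tool_rot: [3.141, 0.0, 1.642]
contact_force: [0.7, -0.0, 0.0]
opening: 0.0919
```

```bash
python3 loc.py; python3 look.py l top,290,110,80,80 side,280,110,120,120; python3 prof.py top_l.npz
```

```text
lx -0.1306 ly -0.1243 z 0.1796 rot [3.1411e+00 1.0000e-04 1.6420e+00] Fx 0.7 Fy -0.1 Fz 0.0 T [-0.08 -0.02 -0.04] op 0.0919 t 21.68 q6 -0.567
eff6 -0.153 eff [ -1.57 -47.2  -22.97  -0.17   0.1   -0.15]
top scale 7.25
side scale 4.833333333333333
ly prof [(10, 2), (11, 3), (12, 3), (13, 3), (14, 2), (15, 2), (16, 1), (17, 0), (18, 0), (19, 1), (20, 6), (21, 15), (22, 27), (23, 45), (24, 66), (25, 85), (26, 99), (27, 110), (28, 117), (29, 119), (30, 121), (31, 121), (32, 121), (33, 121), (34, 121), (35, 121), (36, 120), (37, 119), (38, 114), (39, 104), (40, 91), (41, 75), (42, 57), (43, 40), (44, 28), (45, 19), (46, 12), (47, 10), (48, 8), (49, 8), (50, 9), (51, 9), (52, 9), (53, 9), (54, 9), (55, 10)]
ly edges (np.float64(0.023875753703257684), np.float64(0.04161884520168293), np.float64(121.88531671445064), np.float64(6.493464423238268))
lx edges (np.float64(0.0371699849433742), np.float64(0.05933705014838319), np.float64(114.39903369832048), np.float64(9.373868953528254))
```

View pics/l_top.png

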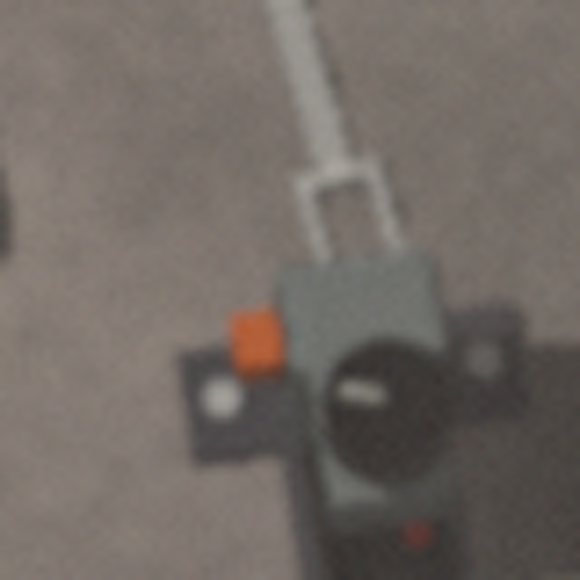

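View pics/l_side.png

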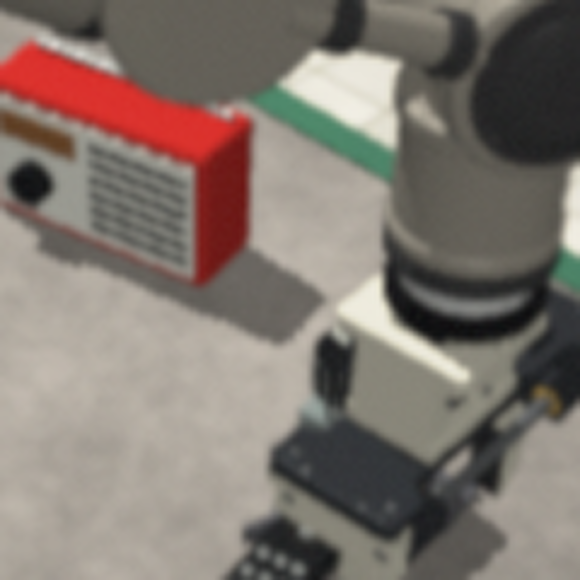

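{"name": "jog_arm", "arguments": {
  "series": [
    [1, [-0.03, 0, -0.03], [0, 0, 0]],
    [1, [-0.06, 0, -0.06], [0, 0, 0]],
    [1, [-0.09, 0, -0.09], [0, 0, 0]],
    [1, [-0.12, 0, -0.1], [0, 0, 0]],
    [1, [-0.15, 0, -0.1], [0, 0, 0]],
    [1, [-0.15, 0, -0.1], [0, 0, 0]],
    [1, [-0.15, 0, -0.1], [0, 0, 0]]
  ]
}}

```text
time: 22.37
tool_pos: [0.5335, -0.3435, 0.2778]
tool_rot: [-3.141, -0.001, 1.645]
contact_force: [0.2, 1.5, -0.1]
opening: 0.0918
```

```bash
python3 look.py m top,200,80,300,220 side,250,120,180,140; python3 prof.py top_m.npz
python3 - <<'E'
from h import *
O=np.array([.6265,-.0475]);a=.184;ex=np.array([np.cos(a),np.sin(a)]);ey=np.array([-ex[1],ex[0]])
for n in("top","side"):
    c=dict(np.load(n+"_m.npz"));P=cloud(c);L=P[:,:,:2]-O;lx=L@ex;ly=L@ey;Z=P[:,:,2]
    m=(Z>.017)&(Z<.032)&(lx<-.06)&(lx>-.2)&(abs(ly)<.035);Q=P[m]
    print(n,m.sum(),"rear lx",np.percentile(lx[m],[.5,2]).round(4),"ly",np.percentile(ly[m],[2,98]).round(4),"z",np.median(Q[:,2]))
    A=np.c_[lx[m],ly[m],np.ones(m.sum())];print("  slope",np.linalg.lstsq(A,Q[:,2],rcond=None)[0].round(4))
    m=(Z>.099)&(Z<.112)&(lx>.03)&(lx<.08)&(abs(ly)<.045);print("  column back lx",np.percentile(lx[m],[98,99.5]).round(4))
    # bystanders vs start
    c0=dict(np.load(n+"0.npz"));P0=cloud(c0)
    for nm,R in(("radio",lambda P:(P[:,:,2]>.1)&(P[:,:,1]>.15)&(P[:,:,0]>.65)),):
        print("  ",nm,P[R(P)].mean(0).round(3),P0[R(P0)].mean(0).round(3))
E
```

```text
top scale 2.6
side scale 4.142857142857143
ly prof [(10, 2), (11, 2), (12, 2), (13, 2), (14, 2), (15, 2), (16, 2), (17, 1), (18, 1), (19, 2), (20, 6), (21, 15), (22, 26), (23, 44), (24, 64), (25, 83), (26, 96), (27, 107), (28, 114), (29, 116), (30, 118), (31, 118), (32, 118), (33, 118), (34, 119), (35, 119), (36, 118), (37, 115), (38, 110), (39, 101), (40, 89), (41, 74), (42, 56), (43, 40), (44, 28), (45, 18), (46, 11), (47, 9), (48, 7), (49, 7), (50, 8), (51, 8), (52, 8), (53, 8), (54, 9), (55, 9)]
ly edges (np.float64(0.02388534376676046), np.float64(0.04166463634298008), np.float64(119.26250303704562), np.float64(5.932660704273335))
lx edges (np.float64(0.03716875698365232), np.float64(0.05929847697628646), np.float64(111.5868486290738), np.float64(9.447193858483368))
top 659 rear lx [-0.1607 -0.1594] ly [-0.0273  0.0169] z 0.024970050508153152
  slope [ 0.0008 -0.0094  0.0249]
  column back lx [0.0678 0.0684]
   radio [0.732 0.274 0.119] [0.732 0.274 0.119]
side 458 rear lx [-0.1608 -0.1601] ly [-0.0238  0.0204] z 0.02718178300558116
  slope [0.0157 0.0405 0.0287]
  column back lx [0.0675 0.0682]
   radio [1.624 0.676 0.166] [1.622 0.679 0.165]
```

View pics/m_top.png

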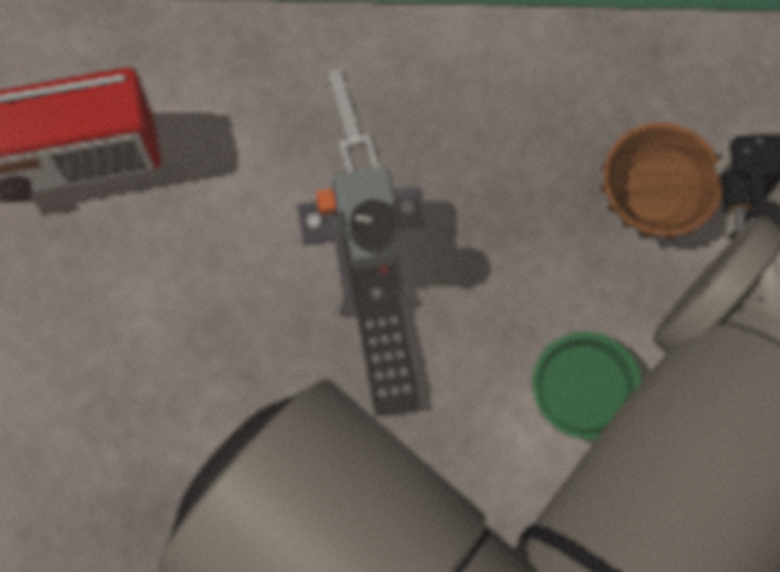

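View pics/m_side.png

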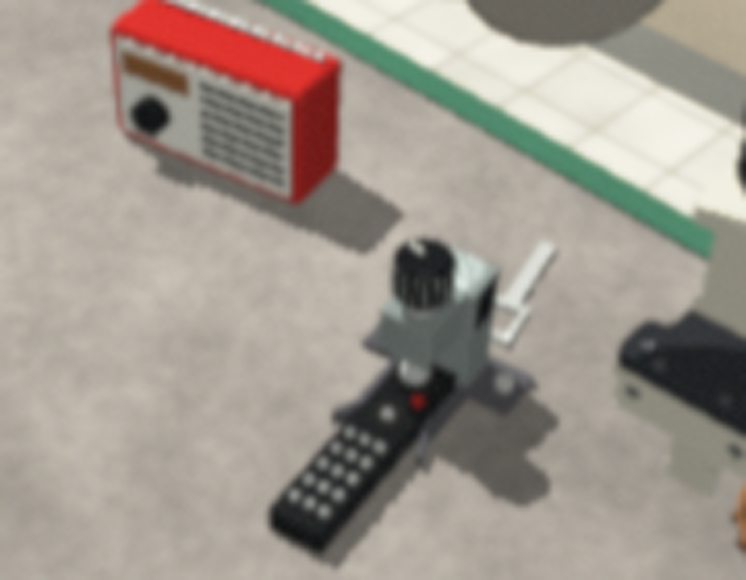

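```bash
python3 -c "
from cell import job,status
print(status.observe()['contact_force'],status.observe()['qvel'].round(3)); print(job.hand_in())"
```

```text
[ 0.28200704  0.45620533 -0.08084578] [ 0.009 -0.013  0.011 -0.001 -0.002 -0.004]
the job is handed in; nothing more can be done
None
```

I took the remote case farthest from the base (0.556 m) and slid it nose first into the clamp until it touched the back at about 3.6 N. I then turned the knob about 2.63 rad clockwise, re-gripping once, and handed the job in at about 22.5 s.

**Last checks:**
- **Tab:** it stood about 17.7 mm clear of the column in the picture, so it is out by roughly 16 mm (over 12 needed, 21 is its end). It moved about 5.4 mm over the last 0.33 rad, which fits the spring description.
- **Case:** from the case's tail to the column's back I measured 229 mm against the expected 230, so the nose is home to about 1 mm. The top camera shows it flat.
- **Bystanders:** the radio's measured position had not changed. The ashtray, bowl and opener looked undisturbed in the pictures, but I did not measure them.
- **Robot:** the gripper is open, clear of everything and reading near-zero force.

**Doubts and disagreements:**
- The two cameras disagreed by 2 to 4 mm near the ledge, so I used their mean and the gripper's contact instead.
- The side camera's table height read about 2.6 mm high, and its tilt fit for the case is slightly steeper (about 0.04 rad).
- I could not measure the pad force. I infer about 20 N from how far the tab is out.
- The knob's torque reading was too noisy to show when the set force was reached, so I relied on the tab.

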